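Load and start the hot-holding station

ROBOT

A 7-joint arm with a two-finger parallel gripper is mounted at the origin on the work surface. World frame = base frame: x ahead of the robot, y to its left, z up, the work surface at z = 0. Lengths are in m, angles in rad, forces in N, time in s.
With the tool pointing down it reaches from about 0.4 to 0.85 m from the base axis. Payload 10.4 kg.
Tool frame: the origin (TCP) lies at the very end of the fingers, on their centre line; the grasp point (between the pads) lies 19 mm behind it; z points along the fingers, y is the line along which they close (so a half turn about z gives the same grasp; the last joint's range is limited). The gripper opens to 87 mm and grips with 3 to 60 N. Pads are 19 mm wide; open, the fingers measure 117 mm over their backs; the gripper's body (75 mm by 190 mm) begins 51 mm behind the grasp point.
Start: joints at [-1.327, 0.332, -0.065, 1.46, 0.022, 1.35, -0.088], TCP at [0.165, 0.603, 0.223] pointing down, gripper open.
Joint ranges: [-2.6, 2.6], [-0.5, 2.12], [-1.47, 1.34], [0.16, 2.42], [-1.27, 4.41], [0.06, 2.06], [-2.6, 2.6]. Speed limits (rad/s): [2.22, 2.22, 2.79, 2.79, 3.14, 3.14, 3.14].

INTERFACE

Orientations are given as a unit quaternion [x, y, z, w].
In Python, from bench import status, camera, order gives the robot as it stands.
- The arm moves only by the tool jog_arm, never from a script. Its argument "plan" is a list of rows, each a list of 7 numbers: the turn, a rotation vector about the tool's x, y, z in rad, then the shift along the tool's x, y, z in mm, then the opening, from -1 (shut) to 1 (fully open). A call has 1 to 12 rows; each row is the pose to reach, as a shift and turn from the pose commanded when the call began, along the tool's axes at that moment; what a row does not reach only later rows make up. A row lasts 1/10 s, in which the tool goes at most 50 mm and 8.59 degrees, less where a joint would pass 70% of its speed; a pose out of reach is approached as far as the arm can. A call with a gripper value outside its range is refused whole. The fingers move at their own pace and stop on an object; "squeeze" is the grip in N (left out, the last holds). Time passes only in rows, so rows that repeat a pose let the fingers close. It gives the time, the measured TCP pose, the force, the opening and the grip force at its end, in the units of the state.
- status.read_state(): the state, without advancing time (a new reading comes with each control period).
- camera(name): name is "scene" or "top" or "wrist"; returns a dict with "image" (480x640x3 uint8, red, green, blue), "z_map" (480x640 float32, m along the optical axis (not along the pixel's ray), 0 where there is no reading), "fx", "fy", "cx", "cy" (pixels), "k1" (the pictures are not rectified: a ray, as slopes to the right and down, at radius r is drawn at 1 + k1 r^2 times it, then the intrinsics apply), "world_from_camera" (4x4, takes a point from camera to world coordinates); the wrist camera has in their place "mount" (4x4, takes a point from camera to tool coordinates, whose origin is the TCP and whose axes are the flange's). Camera axes: x right, y down, z forward; pixel columns grow to the right and rows downward; lengths in m; the calibration is good to about 2 mm. A picture is of the moment at which its call begins: read the wrist's pose just before it.
- order.close_job(): hands the job in; it is judged then, once.
The state is a dict: "time": time; "joint_positions": joint angles; "joint_vel": joint speeds; "joint_torque": joint torques, N m; "ee_pos": TCP position; "eef_rot": TCP orientation; "ft_force": force on the tool from outside, world axes, zero at the start; "torque": the same for the moment, N m; "width": finger opening in m; "grip_force": force on a finger pad.
Only numpy, scipy, OpenCV 4.12 (cv2) and the standard library are available. Lean on these libraries where they do the work, as an engineer would, in place of code of your own. Each camera call takes 0.05 s, during which the arm holds its last target. There are 200 camera calls.

TASK

Get the hot-holding station ready: take the stopper out of the control box's socket and put it in the steel pan, plug the timer block fully into that socket, and slide every holding plate fully home into a slot of its own, handle outwards. Only when all that is done, turn the dial so its pointer faces the white stud, and leave the other things on the counter where they are.

Things in the scene. Friction and masses are not known exactly. Their poses are not given: they have to be found in the camera images.
- warmer: Fixed aluminium hot-holding base, 38 mm high, with four channel slots side by side, mouths towards the robot. Origin: middle of the mouth line, at table level; +x into the slots, y along the row, z up. Slots centred at y = -126, -42, +42, +126 mm; dividing walls 15 mm thick, pointed fronts starting 7 mm before the mouth; a sill slopes down to the table over the 25 mm before the mouth.
- bay0 (a point): Centre of the mouth of the slot at y = -126 mm, on its floor, 20 mm above the table. Every slot: 69 mm wide, 101 mm deep to the back stop, closed over 10 mm along each side by lips (from 18 mm inside the mouth) that leave 11 mm of height above the floor; the middle 49 mm are open above.
- plate0: Holding plate (2 to 4 are there): dark steel slab 100 x 66 x 8 mm, wooden handle 20 wide, 14 mm high on one short edge, 0.2 kg, lying flat. Origin: centre of the slab's underside; +x away from the handle. Slab x -50 to +50 mm, handle x -50 to -115 mm, undersides level. Home: slab end on the back stop, origin about 50 mm inside the mouth, handle outside.
- plate1: Holding plate (2 to 4 are there): dark steel slab 100 x 66 x 8 mm, wooden handle 20 wide, 14 mm high on one short edge, 0.2 kg, lying flat. Origin: centre of the slab's underside; +x away from the handle. Slab x -50 to +50 mm, handle x -50 to -115 mm, undersides level. Home: slab end on the back stop, origin about 50 mm inside the mouth, handle outside.
- plate2: Holding plate (2 to 4 are there): dark steel slab 100 x 66 x 8 mm, wooden handle 20 wide, 14 mm high on one short edge, 0.2 kg, lying flat. Origin: centre of the slab's underside; +x away from the handle. Slab x -50 to +50 mm, handle x -50 to -115 mm, undersides level. Home: slab end on the back stop, origin about 50 mm inside the mouth, handle outside.
- plate3: Holding plate (2 to 4 are there): dark steel slab 100 x 66 x 8 mm, wooden handle 20 wide, 14 mm high on one short edge, 0.2 kg, lying flat. Origin: centre of the slab's underside; +x away from the handle. Slab x -50 to +50 mm, handle x -50 to -115 mm, undersides level. Home: slab end on the back stop, origin about 50 mm inside the mouth, handle outside.
- control: Fixed grey control box 110 (x) x 150 (y) x 45 mm high. Origin: centre of its underside, x away from the robot, z up. Its top carries the socket (at y = -40 mm) and the dial (at y = +38 mm).
- socket (a point): Centre of the mouth of the rectangular socket hole in the top of the control box (45 mm above the table). The hole is 31 mm along the box's x, 23 mm along its y, 24 mm deep. The stopper closes it at first.
- timer: Plug-in timer block: grey head 44 (x) x 32 (y) x 34 mm high with a small white lens on top, over a dark plug 28 (x) x 20 (y) x 20 mm (lowest 4 mm: 24 x 16); 0.09 kg. Origin: centre of the plug's end, z up, head from z = 20 to 54 mm. At first it stands in the loose hole of the stand. Fully plugged in, the head rests on the box; either way round fits.
- stopper: Black rubber-topped stopper: head 36 (x) x 28 (y) x 18 mm high over a dark plug 28 x 20 x 16 mm; 0.04 kg. Origin: centre of the plug's end, z up, head from z = 16 to 34 mm. At first it sits in the socket.
- stand: Fixed wooden stand 70 x 64 x 28 mm with a hole that stores the timer block. Origin: centre of its underside.
- pan: Fixed open steel pan 110 (x) x 100 (y) x 30 mm high, walls and floor 3 mm. Origin: centre of its underside, z up.
- dial (a joint): Angle of the dial on the control box (rad, 0 to 2.8, grows clockwise seen from above). At 0 the white pointer line points along the box's -x; at 2.0 it faces the white stud. Stays where it is left.
- dial_grip (a point): On the dial's axis at the height to grip, 82 mm above the table. The grip is a black bar 42 mm long, 14 mm thick, 32 mm high (57 to 89 mm above the table); the bar lies along the pointer line, on a disc of 22 mm radius.
- stud (a point): White stud (8 mm across) on top of the control box beside the dial, the mark that the pointer must face, 37 mm from the dial's axis.
- mustard_jar: Jar, 68 mm across, 85 mm high; not part of the job. Origin: centre of its underside.
- sauce_bottle: Yellow sauce bottle, 60 mm across, 180 mm high; not part of the job. Origin: centre of its underside.
- tub: White tub, 90 mm across, 55 mm high; not part of the job. Origin: centre of its underside.
- can: Can, 74 mm across, 100 mm high; not part of the job. Origin: centre of its underside.
- cup: Paper-brown cup, 80 mm across, 95 mm high; not part of the job. Origin: centre of its underside.
- lid_stack: Round stack of clear lids, 96 mm across, 30 mm high; not part of the job. Origin: centre of its underside.
There are look-alikes about, which are no part of the job. What is shaped like the stopper but purple is not meant.

How it is judged:
By the outcome, as a careful person would: the job done as asked, in the order asked, and still so for the second after the job is handed in, with the robot touching nothing.
Of plate0, plate1, plate2, plate3 only 2 to 4 are there at a start; the rules pass over those that are not, and their reading is None.
At some moment in a run one of plate0, plate1, plate2, plate3 may be knocked a few centimetres aside while the robot is not near it.
It also fails if it takes over 210 s, if anything falls off the work surface, if the arm or the gripper's body presses on something with over 40 N, if the wrist force passes 120 N, or if a joint passes its speed limit or range.

## Working session

There is one attempt and no reset: what is moved stays moved. The work goes in short steps, Python scripts to look and compute and a tool call to move; the robot and the scene stay as the last step left them, time stands still between calls to the robot, and variables do not carry over. Pictures are saved under pics/ and viewed, at most 14 in all, crops included, and the job is handed in when it is done.

Besides the shell and the picture viewer there is one more tool, called after "Call:" in YAML: its name, and indented under it one key for each argument. jog_arm: Moves the arm, as the interface text tells. Its arguments: {"type":"object","properties":{"plan":{"type":"array"},"squeeze":{"type":"number"}},"required":["plan"]}

```bash
ls; mkdir -p pics; cat > h.py <<'E'
import numpy as np, cv2, pickle
from scipy.spatial.transform import Rotation as R
from bench import status, camera, order
def grab(n):
    s=status.read_state(); c=camera(n)
    if 'mount' in c:
        T=np.eye(4); T[:3,:3]=R.from_quat(s['eef_rot']).as_matrix(); T[:3,3]=s['ee_pos']; c['T']=T@c['mount']
    else: c['T']=c['world_from_camera']
    return c
def cloud(c):
    h,w=c['z_map'].shape; u,v=np.meshgrid(np.arange(w),np.arange(h))
    K=np.array([[c['fx'],0,c['cx']],[0,c['fy'],c['cy']],[0,0,1.]])
    p=cv2.undistortPoints(np.stack([u,v],-1).reshape(-1,1,2).astype(np.float64),K,np.array([c['k1'],0,0,0,0.])).reshape(h,w,2)
    z=c['z_map']; P=np.dstack([p[...,0]*z,p[...,1]*z,z,np.ones_like(z)])
    W=(P@c['T'].T)[...,:3]; W[z==0]=np.nan
    return W
def topdown(W,img,x0,x1,y0,y1,s=0.001,zmax=0.3):
    # orthographic: row down = decreasing x, col right = decreasing y
    H=int((x1-x0)/s);Wd=int((y1-y0)/s); out=np.zeros((H,Wd,3),np.uint8)
    m=np.isfinite(W[...,2])&(W[...,2]<zmax); p=W[m]; c=img[m]; o=np.argsort(p[:,2]); p=p[o];c=c[o]
    r=((x1-p[:,0])/s).astype(int); q=((y1-p[:,1])/s).astype(int); k=(r>=0)&(r<H)&(q>=0)&(q<Wd)
    out[r[k],q[k]]=c[k]; return out
def save(n,im): cv2.imwrite('pics/'+n,im[...,::-1])
E
python3 - <<'E'
from h import *
s=status.read_state(); print({k:np.round(v,3) for k,v in s.items()})
for n in ['top','scene']:
    c=grab(n); save(n+'0.png',c['image']); pickle.dump(c,open(n+'.pkl','wb'))
    print(n,c['fx'],c['k1'],np.round(c['T'],3).tolist())
c=grab('wrist'); print(np.round(c['mount'],3).tolist(), c['fx'])
E
```

```text
pics
{'time': np.float64(0.0), 'joint_positions': array([-1.327,  0.333, -0.065,  1.461,  0.022,  1.35 , -0.089]), 'joint_vel': array([-0.002, -0.   ,  0.002, -0.   , -0.001,  0.001,  0.   ]), 'joint_torque': array([-0.0000e+00, -6.2328e+01,  2.5000e-02, -3.8988e+01, -6.1000e-02,
        4.0000e-02,  0.0000e+00]), 'ee_pos': array([0.165, 0.602, 0.222]), 'eef_rot': array([ 0.133,  0.991, -0.001, -0.   ]), 'ft_force': array([-0.396, -0.445,  0.911]), 'torque': array([-0.005,  0.009, -0.019]), 'grip_force': np.float64(0.0), 'width': np.float64(0.087)}
top 492.9167902956191 -0.136463630007578 [[-0.005, -0.998, 0.07, 0.421], [-1.0, 0.004, -0.011, 0.027], [0.011, -0.07, -0.998, 1.378], [0.0, 0.0, 0.0, 1.0]]
scene 567.5685590755477 -0.027226498059882073 [[-0.102, 0.64, -0.761, 1.511], [0.995, 0.077, -0.068, 0.102], [0.015, -0.764, -0.645, 0.898], [0.0, 0.0, 0.0, 1.0]]
[[-0.001, -0.959, -0.282, 0.078], [1.0, -0.001, -0.001, 0.0], [0.001, -0.282, 0.959, -0.161], [0.0, 0.0, 0.0, 1.0]] 339.7478966262519
```

View pics/top0.png

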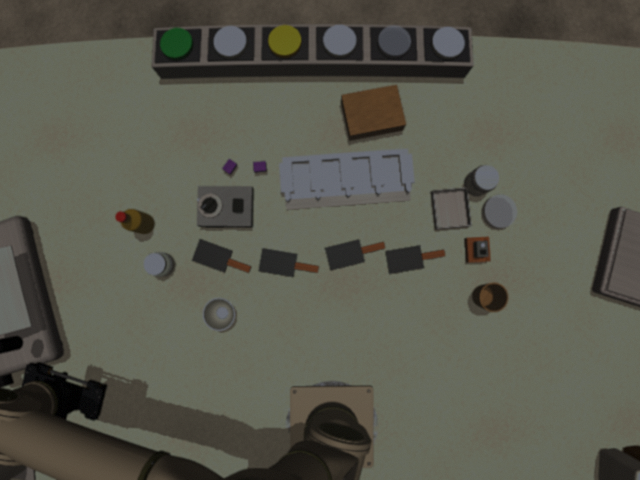

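View pics/scene0.png

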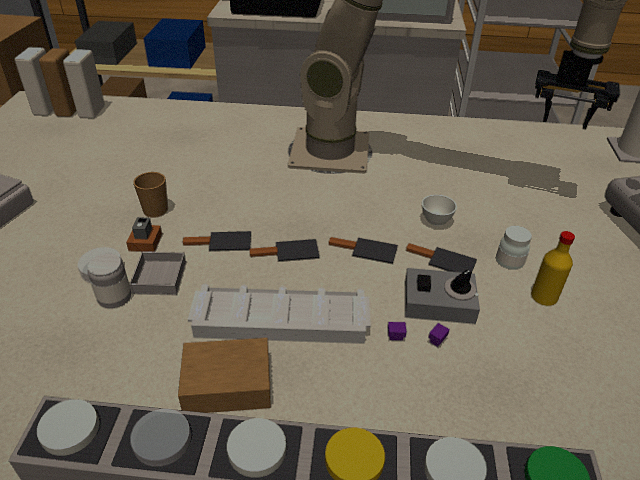

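The top view shows the control box at (225,207) with the stopper at (238,205) and the dial at (210,206). The warmer is at (346,178), the pan at (451,209) and the stand with the timer at (478,249). There are four plates at (213,256), (279,263), (346,254) and (405,259), all with handles to the right. The purple look-alikes are at (229,166) and (260,166), and the black stopper in the socket is the one meant.

```bash
cat >> h.py <<'E'
def flat(c,z):
    # world xy of each pixel intersected with plane z
    h,w=c['z_map'].shape; u,v=np.meshgrid(np.arange(w),np.arange(h))
    K=np.array([[c['fx'],0,c['cx']],[0,c['fy'],c['cy']],[0,0,1.]])
    p=cv2.undistortPoints(np.stack([u,v],-1).reshape(-1,1,2).astype(np.float64),K,np.array([c['k1'],0,0,0,0.])).reshape(h,w,2)
    d=np.dstack([p,np.ones((h,w))])@c['T'][:3,:3].T; o=c['T'][:3,3]
    return o[:2]+d[...,:2]*((z-o[2])/d[...,2])[...,None]
def rect(pts):
    (x,y),(a,b),t=cv2.minAreaRect((pts*1000).astype(np.float32))
    if a<b: a,b,t=b,a,t+90
    return np.round([x,y,a,b,(t+90)%180-90],1)  # mm, long-axis angle deg
def comps(mask,amin):
    n,l,st,ce=cv2.connectedComponentsWithStats(mask.astype(np.uint8)); return [(l==i) for i in range(1,n) if st[i,4]>=amin]
E
python3 - <<'E'
from h import *
c=pickle.load(open('top.pkl','rb')); W=cloud(c); im=c['image'].astype(int)
hsv=cv2.cvtColor(c['image'],cv2.COLOR_RGB2HSV)
roi=np.zeros((480,640),bool); roi[140:330,100:530]=1
z=W[...,2]; print('table z',np.nanmedian(z[280:300,300:400]))
xy=flat(c,0.008)
for m in comps(roi&(hsv[...,2]<75)&(z<.025),150):
    r,q=np.nonzero(m); print('dark',q.mean().round(),r.mean().round(),m.sum(),rect(xy[m]),np.round(np.nanmedian(z[m]),3))
xy=flat(c,0.014)
for m in comps(roi&(hsv[...,1]>130)&(hsv[...,0]<20)&(z<.04),20):
    r,q=np.nonzero(m); print('brown',q.mean().round(),r.mean().round(),m.sum(),rect(xy[m]),np.round(np.nanmedian(z[m]),3))
for m in comps(roi&(z>.012),30):
    r,q=np.nonzero(m); print('hi',q.mean().round(),r.mean().round(),m.sum(),rect(W[m][:,:2]),np.round(np.nanpercentile(z[m],[50,95]),3))
xy=flat(c,0.0)
a=topdown(W,c['image'],0.28,0.78,-0.45,0.45,0.0015)
cr=c['image'][150:280,180:320]; b=c['image'][150:280,400:520]
save('crop1.png',np.hstack([cv2.resize(cr,None,fx=3,fy=3,interpolation=2),cv2.resize(b,None,fx=3,fy=3,interpolation=2)]))
E
```

```text
table z -0.0011297078962548834
dark 464.0 198.0 325 [ 642.  -376.4  138.6  100.5   45.6] 0.005
dark 439.0 216.0 174 [ 580.3 -311.2  144.5   75.    45.5] 0.005
dark 212.0 255.0 850 [476.4 332.9 101.9  66.7  69.8] 0.007
dark 345.0 255.0 861 [477.5 -38.  101.4  66.9 -76.2] 0.007
dark 404.0 259.0 865 [ 463.1 -205.3  103.1   67.4  -80.9] 0.007
dark 278.0 262.0 864 [456.2 148.3 101.2  67.2  80.4] 0.007
dark 475.0 305.0 194 [ 340.5 -406.1   81.7   43.4   21.6] -0.0
brown 474.0 250.0 284 [ 490.1 -412.9   67.9   65.     1.8] 0.026
brown 373.0 247.0 127 [ 496.3 -115.7   62.3   15.5  -76.3] 0.013
brown 433.0 254.0 124 [ 476.2 -283.9   61.7   15.6  -81. ] 0.013
brown 238.0 265.0 128 [449.2 257.6  63.   15.8  70.5] 0.013
brown 306.0 267.0 129 [443.   69.6  62.3  15.4  80.3] 0.013
brown 486.0 297.0 162 [ 358.2 -436.5   56.1   32.    -1. ] 0.004
hi 346.0 176.0 6092 [693.2 -45.2 370.9 137.1 -85.8] [0.023 0.04 ]
hi 229.0 166.0 140 [723.6 284.2  36.4  29.4 -36.8] [0.032 0.037]
hi 260.0 166.0 148 [723.8 198.4  37.   29.8 -86.9] [0.032 0.038]
hi 474.0 187.0 1107 [ 632.6 -369.8  169.6  156.5  -84.9] [0.087 0.102]
hi 225.0 206.0 2303 [609.7 293.3 152.8 113.3  89.2] [0.045 0.064]
hi 500.0 211.0 890 [ 597.1 -478.1   93.5   93.3   26.9] [0.028 0.033]
hi 135.0 221.0 692 [566.4 525.1  59.1  52.  -15.8] [0.115 0.18 ]
hi 478.0 249.0 602 [ 489.2 -411.3   70.6   67.9    1.8] [0.029 0.064]
hi 372.0 247.0 97 [ 496.7 -114.5   63.7   18.9  -77.1] [0.014 0.018]
hi 432.0 254.0 93 [ 475.9 -284.1   63.5   21.   -84.1] [0.014 0.018]
hi 159.0 264.0 616 [451.  468.1  64.3  62.1 -43.6] [0.082 0.088]
hi 239.0 266.0 99 [448.5 257.2  64.8  19.1  69.5] [0.014 0.017]
hi 306.0 267.0 86 [443.2  70.6  65.1  18.2  80.3] [0.014 0.017]
hi 492.0 297.0 646 [ 359.4 -428.7   79.2   78.5   45.3] [0.066 0.095]
hi 217.0 314.0 608 [319.3 304.2  86.3  86.3  -1.6] [0.034 0.055]
```

View pics/crop1.png

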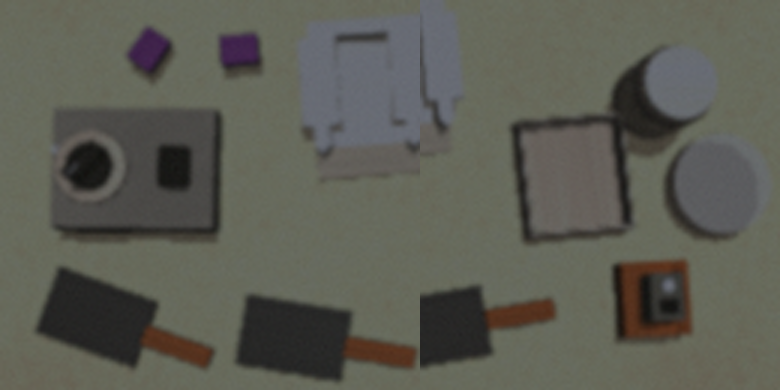

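The crop confirms the black stopper in the socket (left part, at 174,168) and the dial beside it at (90,165). The two purple ones off the box are the decoys. On the right are the pan at (575,180) and the timer in the stand at (665,297).

```bash
cat >> h.py <<'E'
def Rt(psi):
    a=np.radians(psi); return np.array([[-np.sin(a),np.cos(a),0],[np.cos(a),np.sin(a),0],[0,0,-1.]])
def go(x,y,z,psi,frm=None):
    """world target mm,deg(closing axis) -> row; frm=(x,y,z,psi) commanded, else measured"""
    if frm is None:
        s=status.read_state(); p=s['ee_pos']*1000; Rc=R.from_quat(s['eef_rot']).as_matrix()
    else: p=np.array(frm[:3],float); Rc=Rt(frm[3])
    d=Rc.T@(np.array([x,y,z])-p); rv=R.from_matrix(Rc.T@Rt(psi)).as_rotvec()
    print('row',np.round(rv,3).tolist(),np.round(d,1).tolist(),'rows>=',int(np.ceil(max(np.linalg.norm(d)/50,np.degrees(np.linalg.norm(rv))/8.59))))
def where():
    s=status.read_state(); Rc=R.from_quat(s['eef_rot']).as_matrix()
    print('t',round(float(s['time']),1),'pos',np.round(s['ee_pos']*1000,1),'psi',np.round(np.degrees(np.arctan2(Rc[1,1],Rc[0,1])),1),'tilt',np.round(Rc[2,:2],4),'w',round(s['width']*1000,1),'gf',round(float(s['grip_force']),1),'f',np.round(s['ft_force'],1))
E
python3 -c "
from h import *
go(580,290,250,0)"
```

```text
row [-0.001, 0.001, 1.304] [-483.0, -192.1, -27.8] rows>= 11
```

Call:
jog_arm:
  plan:
    - [0,0,1.304,-483,-192,-28,1]
    - [0,0,1.304,-483,-192,-28,1]
    - [0,0,1.304,-483,-192,-28,1]
    - [0,0,1.304,-483,-192,-28,1]
    - [0,0,1.304,-483,-192,-28,1]
    - [0,0,1.304,-483,-192,-28,1]
    - [0,0,1.304,-483,-192,-28,1]
    - [0,0,1.304,-483,-192,-28,1]
    - [0,0,1.304,-483,-192,-28,1]
    - [0,0,1.304,-483,-192,-28,1]
    - [0,0,1.304,-483,-192,-28,1]
    - [0,0,1.304,-483,-192,-28,1]

```text
time: 1.35
ee_pos: [0.5826, 0.2864, 0.2501]
eef_rot: [0.709, 0.705, -0.0, 0.001]
ft_force: [-0.2, 0.4, -0.5]
width: 0.0868
grip_force: 0.0
```

Call:
jog_arm:
  plan:
    - [0,0,0,0,0,0,0.0]
    - [0,0,0,0,0,0,0.0]

```text
time: 1.55
ee_pos: [0.5788, 0.292, 0.2503]
eef_rot: [0.706, 0.708, -0.0, -0.001]
ft_force: [0.3, 0.4, -0.8]
width: 0.0776
grip_force: 0.0
```

```bash
python3 - <<'E'
from h import *
where()
c=grab('wrist'); save('w1.png',c['image']); pickle.dump(c,open('w1.pkl','wb'))
E
```

```text
t 1.6 pos [578.8 292.  250.3] psi 0.1 tilt [ 0.0007 -0.001 ] w 77.6 gf 0.0 f [ 0.3  0.4 -0.8]
```

View pics/w1.png

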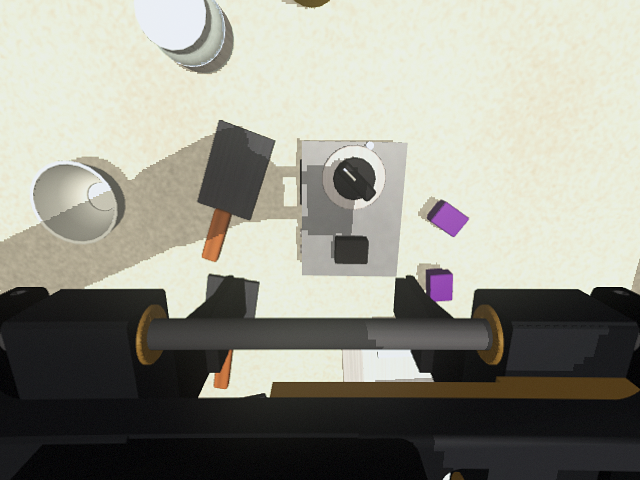

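The wrist view shows the black stopper head at (352,249), the dial at (353,177) with its bar pointing up-left, and the white stud at (370,146). Plate A is at (236,170).

```bash
python3 - <<'E'
from h import *
def an(c,box,zt,nm):
    W=cloud(c); z=W[...,2]; v=c['image'].max(-1); roi=np.zeros(v.shape,bool); roi[box[1]:box[3],box[0]:box[2]]=1
    m=max(comps(roi&(v<70)&(z>.05),30),key=lambda m:m.sum())
    print(nm,'stopper flat',rect(flat(c,zt)[m]),'cloud',rect(W[m&(z>zt-.006)][:,:2]),np.nanmedian(z[m]))
w=pickle.load(open('w1.pkl','rb')); t=pickle.load(open('top.pkl','rb'))
an(w,(320,225,385,270),.063,'w'); an(t,(228,190,250,220),.063,'t')
W=cloud(w);z=W[...,2]
b=(z>.04)&(z<.05); b[:130]=0;b[285:]=0;b[:,:295]=0;b[:,412:]=0
print('box top w',rect(flat(w,.045)[b]),np.nanmedian(z[b]))
d=(z>.075)&(W[...,1]>.25); d[:100]=0; d[230:]=0; d[:,:300]=0;d[:,:]&=True; d[:,410:]=0
print('bar',rect(W[d][:,:2]),np.nanmedian(z[d]))
v=w['image'].min(-1); s=(v>225)&(z>.046)&(z<.08); s[:135]=0;s[230:]=0;s[:,:320]=0;s[:,395:]=0
for m in comps(s,4):
    r,q=np.nonzero(m); print('white',q.mean(),r.mean(),m.sum(),rect(W[m][:,:2]),np.nanmedian(z[m]))
print('table',np.nanmedian(z[60:120,420:600]))
E
```

```text
w stopper flat [6.121e+02 2.565e+02 3.480e+01 3.060e+01 1.000e-01] cloud [6.124e+02 2.541e+02 3.490e+01 2.810e+01 2.000e-01] 0.061703220512256546
t stopper flat [ 6.111e+02  2.523e+02  3.540e+01  3.000e+01 -4.000e-01] cloud [611.3 253.7  36.9  27.2  -1.9] 0.06148388793111925
box top w [613.4 293.9 149.3 108.9  89.2] 0.04397423192088168
bar [613.8 331.8  41.9  13.8 -44.1] 0.08752278457829071
white 369.84615384615387 144.97435897435898 39 [629.6 365.1   6.6   5.8 -46.3] 0.048738942517104256
white 357.3723404255319 157.45567375886526 564 [618.8 346.2  60.5  33.3 -26.9] 0.04986467120241561
white 381.51851851851853 172.7962962962963 54 [643.4 337.   21.7   5.4  89.9] 0.049694268694956384
white 381.25 185.0 4 [643.4 324.4   3.7   0.7 -42. ] 0.04900018330669412
white 367.18918918918916 201.6216216216216 37 [630.7 306.9  16.    6.7  15.6] 0.049956454356090585
white 354.8181818181818 204.54545454545453 11 [616.2 303.3   7.8   1.4  81.9] 0.05000615818163223
table -0.0012146756964868388
```

```bash
python3 -c "
from h import *
where();go(612.3,254,100,-0.8);go(612.3,254,48,-0.8)"
```

```text
t 1.6 pos [578.8 292.  250.4] psi 0.1 tilt [ 0.0007 -0.0007] w 73.9 gf 0.0 f [0.4 0.4 0.7]
row [-0.001, -0.001, 0.017] [-38.2, 33.5, 150.4] rows>= 4
row [-0.001, -0.001, 0.017] [-38.2, 33.5, 202.4] rows>= 5
```

Call:
jog_arm:
  plan:
    - [0,0,0.017,-38,33.5,110,0.4]
    - [0,0,0.017,-38,33.5,140,0.4]
    - [0,0,0.017,-38,33.5,150,0.4]
    - [0,0,0.017,-38,33.5,150,0.4]
    - [0,0,0.017,-38,33.5,150,0.4]
    - [0,0,0.017,-38,33.5,180,0.4]
    - [0,0,0.017,-38,33.5,202,0.4]
    - [0,0,0.017,-38,33.5,202,0.4]
    - [0,0,0.017,-38,33.5,202,0.4]
  squeeze: 25

```text
time: 2.5
ee_pos: [0.6144, 0.2541, 0.0514]
eef_rot: [0.713, 0.702, 0.002, 0.0]
ft_force: [-0.1, -0.5, 0.8]
width: 0.0613
grip_force: 0.0
```

Call:
jog_arm:
  plan:
    - [0,0,0,0,0,0,-0.4]
    - [0,0,0,0,0,0,-0.4]
    - [0,0,0,0,0,0,-0.4]
    - [0,0,0,0,0,0,-0.4]
    - [0,0,0,0,0,0,-0.4]
    - [0,0,0,0,0,0,-0.4]

```text
time: 3.1
ee_pos: [0.6138, 0.2525, 0.049]
eef_rot: [0.713, 0.701, 0.0, -0.0]
ft_force: [-2.2, -0.0, 4.0]
width: 0.0359
grip_force: 25.0
```

```bash
python3 -c "
from h import *
where()"
```

```text
t 3.1 pos [613.8 252.5  49. ] psi -1.0 tilt [0.0004 0.0004] w 35.9 gf 25.0 f [-2.2 -0.   4. ]
```

```bash
python3 - <<'E'
from h import *
c=pickle.load(open('top.pkl','rb')); W=cloud(c)
f=flat(c,.03)
for n,p in dict(pan=(451,209),TL=(432,190),TR=(467,189),BL=(434,228),BR=(470,229)).items(): print(n,np.round(f[p[1],p[0]]*1000))
z=W[...,2]
for n,(a,b,lo,hi) in dict(can=(468,160,.09,.11),stand=(463,235,.02,.035),timer=(463,235,.055,.07)).items():
    m=(z>lo)&(z<hi); k=np.zeros_like(m); k[b:b+38,a:a+35]=1; print(n,rect(W[m&k][:,:2]),(m&k).sum())
where(); go(613.8,252.5,150,-1)
go(566,-325,150,-1)
E
```

```text
pan [ 602. -335.]
TL [ 655. -282.]
TR [ 659. -383.]
BL [ 549. -286.]
BR [ 546. -388.]
can [ 6.794e+02 -4.159e+02  6.900e+01  6.880e+01 -3.000e-01] 520
stand [ 489.2 -411.3   70.6   67.9    1.8] 353
timer [ 489.4 -409.8   43.6   33.1    4.1] 194
t 3.1 pos [613.8 252.5  49. ] psi -1.0 tilt [0.0004 0.0004] w 35.9 gf 25.0 f [-2.2 -0.   4. ]
row [0.0, -0.0, 0.0] [0.1, 0.1, -101.0] rows>= 3
row [0.0, -0.0, 0.0] [-578.1, -37.9, -101.2] rows>= 12
```

Call:
jog_arm:
  plan:
    - [0,0,0,0,0,-20,-0.4]
    - [0,0,0,0,0,-45,-0.4]
    - [0,0,0,0,0,-80,-0.4]
    - [0,0,0,0,0,-120,-0.4]
    - [0,0,0,0,0,-120,-0.4]

```text
time: 3.6
ee_pos: [0.6162, 0.2531, 0.1746]
eef_rot: [0.713, 0.701, 0.004, 0.001]
ft_force: [0.3, 0.2, -0.1]
width: 0.0357
grip_force: 25.0
```

Call:
jog_arm:
  plan:
    - [0,0,0,-586,-2,0,-0.4]
    - [0,0,0,-586,-2,0,-0.4]
    - [0,0,0,-586,-2,0,-0.4]
    - [0,0,0,-586,-2,0,-0.4]
    - [0,0,0,-586,-2,0,-0.4]
    - [0,0,0,-586,-2,0,-0.4]
    - [0,0,0,-586,-2,0,-0.4]
    - [0,0,0,-586,-2,0,-0.4]
    - [0,0,0,-586,-2,0,-0.4]
    - [0,0,0,-586,-2,0,-0.4]
    - [0,0,0,-586,-2,0,-0.4]
    - [0,0,0,-586,-2,0,-0.4]

```text
time: 4.8
ee_pos: [0.6002, -0.3374, 0.1679]
eef_rot: [0.714, 0.7, -0.001, 0.0]
ft_force: [-0.3, 0.6, 0.6]
width: 0.0353
grip_force: 25.0
```

Call:
jog_arm:
  plan:
    - [0,0,0,0,0,0,-0.4]
    - [0,0,0,0,0,0,-0.4]
    - [0,0,0,0,0,0,-0.4]

```text
time: 5.1
ee_pos: [0.6021, -0.332, 0.1679]
eef_rot: [0.713, 0.702, 0.0, -0.001]
ft_force: [0.2, 0.5, -1.6]
width: 0.036
grip_force: 25.0
```

```bash
python3 - <<'E'
from h import *
where(); c=grab('wrist'); save('w2.png',c['image']); pickle.dump(c,open('w2.pkl','wb'))
go(602,-335,33,0)
E
```

```text
t 5.1 pos [ 602.1 -332.   167.9] psi -0.9 tilt [ 0.0012 -0.0003] w 36.0 gf 25.0 f [ 0.2  0.5 -1.6]
row [-0.0, -0.001, -0.015] [-3.5, -0.2, 135.2] rows>= 3
```

View pics/w2.png

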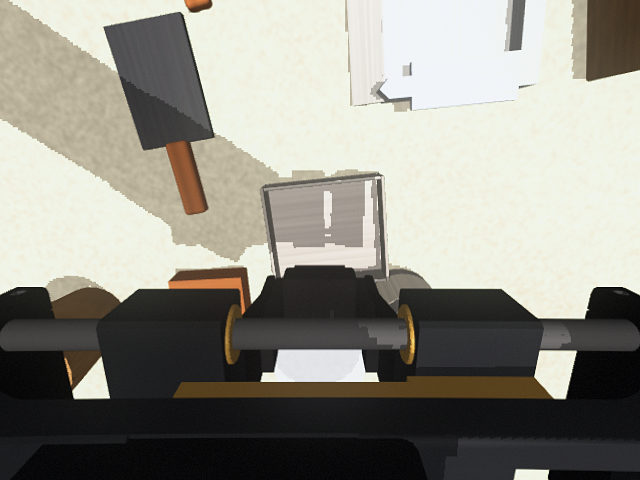

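The stopper is held over the pan, which shows at (325,225). I'll lower it and release.

Call:
jog_arm:
  plan:
    - [0,0,0,-3,0,45,-0.4]
    - [0,0,0,-3,0,90,-0.4]
    - [0,0,0,-3,0,120,-0.4]
    - [0,0,0,-3,0,134,-0.4]
    - [0,0,0,-3,0,137,-0.4]
    - [0,0,0,-3,0,137,-0.4]
    - [0,0,0,-3,0,137,0.2]
    - [0,0,0,-3,0,137,0.2]
    - [0,0,0,-3,0,137,0.2]
    - [0,0,0,-3,0,107,0.2]
    - [0,0,0,-3,0,57,0.2]
    - [0,0,0,-3,0,7,0.2]

```text
time: 6.35
ee_pos: [0.6011, -0.3364, 0.1631]
eef_rot: [0.713, 0.701, -0.0, -0.0]
ft_force: [0.8, -0.1, 0.1]
width: 0.0522
grip_force: 0.0
```

```bash
python3 - <<'E'
from h import *
where(); go(489.3,-230,260,4); go(489.3,-410,260,4)
E
```

```text
t 6.3 pos [ 601.1 -336.4  163.1] psi -1.0 tilt [ 0.0003 -0.0008] w 52.2 gf 0.0 f [ 0.8 -0.1  0.1]
row [-0.001, -0.0, -0.087] [104.4, -113.7, -96.8] rows>= 4
row [-0.001, -0.0, -0.087] [-75.5, -110.6, -96.8] rows>= 4
```

Call:
jog_arm:
  plan:
    - [0,0,-0.05,-95,-110,-90,0.4]
    - [0,0,-0.05,-95,-110,-90,0.4]
    - [0,0,-0.05,-95,-110,-90,0.4]
    - [0,0,-0.05,-95,-110,-90,0.4]
    - [0,0,-0.05,-95,-110,-90,0.4]
    - [0,0,-0.05,-95,-110,-90,0.4]
    - [0,0,-0.05,-95,-110,-90,0.4]

```text
time: 7.05
ee_pos: [0.4913, -0.4278, 0.2503]
eef_rot: [0.694, 0.72, 0.0, -0.001]
ft_force: [0.2, 0.0, -0.4]
width: 0.0614
grip_force: 0.0
```

```bash
python3 - <<'E'
from h import *
where(); c=grab('wrist'); save('w3.png',c['image']); pickle.dump(c,open('w3.pkl','wb'))
W=cloud(c);z=W[...,2]
k=(abs(W[...,0]-.489)<.05)&(abs(W[...,1]+.41)<.05)
for n,lo,hi in [('head',.057,.068),('stand',.02,.035)]:
    for m in comps(k&(z>lo)&(z<hi),40): print(n,rect(W[m][:,:2]),m.sum(),np.nanmedian(z[m]),'flat',rect(flat(c,.062 if n=='head' else .028)[m]))
k=(abs(W[...,0]-.602)<.05)&(abs(W[...,1]+.335)<.045)&(z>.012)&(z<.06)
for m in comps(k,40): print('in pan',rect(W[m][:,:2]),m.sum(),np.nanmedian(z[m]))
E
```

```text
t 7.0 pos [ 491.3 -427.8  250.3] psi 2.0 tilt [ 0.0017 -0.0008] w 61.4 gf 0.0 f [ 0.2  0.  -0.4]
head [ 491.2 -411.5   43.3   30.8    2. ] 1249 0.060939236892021964 flat [ 491.2 -411.1   43.    30.3    2. ]
stand [ 491.6 -411.8   70.    64.     2.2] 2109 0.026836763779368666 flat [ 491.6 -411.4   69.9   63.7    2. ]
in pan [ 570.1 -317.9  114.3   56.3   52.2] 636 0.027576888001760946
in pan [ 601.8 -336.2   36.2   27.8   -1.2] 1034 0.035727031789280106
```

View pics/w3.png

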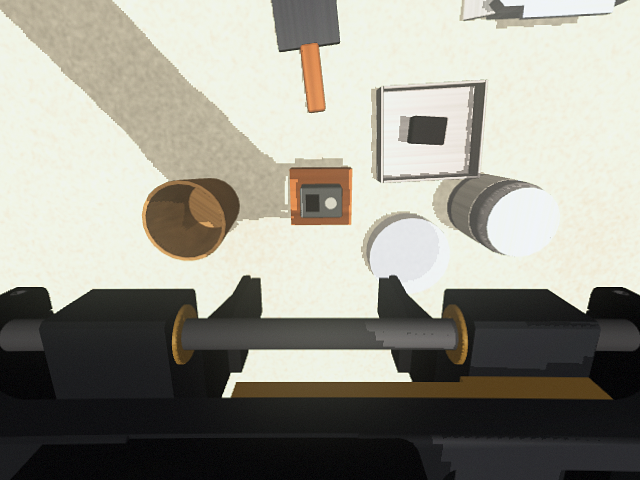

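The stopper lies upright in the pan at (427,130), and the timer in the stand is at (322,202).

```bash
python3 - <<'E'
from h import *
where(); go(491.2,-411.4,36,2)
E
```

```text
t 7.1 pos [ 491.3 -427.9  250.2] psi 2.0 tilt [ 0.0016 -0.0011] w 61.0 gf 0.0 f [ 0.3  0.3 -0.3]
row [-0.001, -0.002, 0.001] [16.1, 0.7, 214.2] rows>= 5
```

Call:
jog_arm:
  plan:
    - [0,0,0,16,0.5,50,0.4]
    - [0,0,0,16,0.5,100,0.4]
    - [0,0,0,16,0.5,145,0.4]
    - [0,0,0,16,0.5,175,0.4]
    - [0,0,0,16,0.5,195,0.4]
    - [0,0,0,16,0.5,208,0.4]
    - [0,0,0,16,0.5,214,0.4]
    - [0,0,0,16,0.5,214,0.4]
    - [0,0,0,16,0.5,214,-0.3]
    - [0,0,0,16,0.5,214,-0.3]
    - [0,0,0,16,0.5,214,-0.3]
    - [0,0,0,16,0.5,214,-0.3]
  squeeze: 30

```text
time: 8.3
ee_pos: [0.4905, -0.4139, 0.0384]
eef_rot: [0.695, 0.719, 0.0, 0.001]
ft_force: [1.0, 0.5, 3.6]
width: 0.0434
grip_force: 30.0
```

```bash
python3 - <<'E'
from h import *
where()
E
```

```text
t 8.3 pos [ 490.5 -413.9   38.4] psi 1.9 tilt [-0.0007  0.0015] w 43.4 gf 30.0 f [1.  0.5 3.6]
```

Call:
jog_arm:
  plan:
    - [0,0,0,0,0,-10,-0.3]
    - [0,0,0,0,0,-25,-0.3]
    - [0,0,0,0,0,-50,-0.3]
    - [0,0,0,0,0,-90,-0.3]
    - [0,0,0,0,0,-130,-0.3]
    - [0,0,0,0,0,-140,-0.3]
    - [0,0,0,0,0,-140,-0.3]

```text
time: 9.0
ee_pos: [0.4906, -0.4145, 0.1804]
eef_rot: [0.695, 0.719, 0.001, 0.002]
ft_force: [-0.5, -0.4, -1.9]
width: 0.0439
grip_force: 30.0
```

```bash
python3 - <<'E'
from h import *
where(); go(612.3,253.8,176,-0.8)
E
```

```text
t 9.0 pos [ 490.6 -414.5  180.4] psi 1.9 tilt [-0.0022  0.0036] w 43.9 gf 30.0 f [-0.5 -0.4 -1.9]
row [0.004, 0.002, 0.047] [663.9, 143.5, 3.4] rows>= 14
```

```bash
python3 - <<'E'
from h import *
where(); go(613,290,200,-0.8)
E
```

```text
t 9.0 pos [ 490.6 -414.5  180.4] psi 1.9 tilt [-0.0022  0.0036] w 43.9 gf 30.0 f [-0.5 -0.4 -1.9]
row [0.004, 0.002, 0.047] [700.1, 145.5, -20.6] rows>= 15
```

Call:
jog_arm:
  plan:
    - [0,0,0.047,560,116,-20,-0.3]
    - [0,0,0.047,560,116,-20,-0.3]
    - [0,0,0.047,560,116,-20,-0.3]
    - [0,0,0.047,560,116,-20,-0.3]
    - [0,0,0.047,560,116,-20,-0.3]
    - [0,0,0.047,560,116,-20,-0.3]
    - [0,0,0.047,560,116,-20,-0.3]
    - [0,0,0.047,560,116,-20,-0.3]
    - [0,0,0.047,560,116,-20,-0.3]
    - [0,0,0.047,560,116,-20,-0.3]
    - [0,0,0.047,560,116,-20,-0.3]
    - [0,0,0.047,560,116,-20,-0.3]

```text
time: 10.2
ee_pos: [0.5861, 0.1559, 0.1957]
eef_rot: [0.71, 0.704, -0.001, -0.001]
ft_force: [-0.1, 0.3, -0.6]
width: 0.0438
grip_force: 30.0
```

```bash
python3 - <<'E'
from h import *
where(); go(613,290,200,-0.8)
E
```

```text
t 10.2 pos [586.1 155.9 195.7] psi -0.5 tilt [ 0.001  -0.0028] w 43.8 gf 30.0 f [-0.1  0.3 -0.6]
row [-0.003, -0.001, 0.006] [134.3, 25.9, -4.2] rows>= 3
```

Call:
jog_arm:
  plan:
    - [0,0,0,50,10,-4,-0.3]
    - [0,0,0,90,18,-4,-0.3]
    - [0,0,0,120,24,-4,-0.3]
    - [0,0,0,134,26,-4,-0.3]
    - [0,0,0,134,26,-4,-0.3]
    - [0,0,0,134,26,-4,-0.3]
    - [0,0,0,134,26,-4,-0.3]
    - [0,0,0,134,26,-4,-0.3]
    - [0,0,0,134,26,-4,-0.3]

```text
time: 11.1
ee_pos: [0.6155, 0.2825, 0.2019]
eef_rot: [0.713, 0.702, 0.0, 0.0]
ft_force: [-1.1, 0.2, -1.7]
width: 0.0436
grip_force: 30.0
```

```bash
python3 - <<'E'
from h import *
where(); c=grab('wrist'); where(); pickle.dump(c,open('w4.pkl','wb'))
W=cloud(c);z=W[...,2]
b=(z>.04)&(z<.05)&(abs(W[...,0]-.613)<.07)&(abs(W[...,1]-.294)<.09)
print('box',rect(W[b][:,:2]),rect(flat(c,.045)[b]))
h=(z<.04)&(abs(W[...,0]-.613)<.03)&(abs(W[...,1]-.254)<.025)
for m in comps(h,30): print('hole',rect(flat(c,.045)[m]),rect(W[m][:,:2]),m.sum(),np.nanmedian(z[m]))
im=cv2.resize(c['image'][120:360,200:520],None,fx=2,fy=2); save('w4.png',im)
E
```

```text
t 11.1 pos [615.5 282.5 201.9] psi -0.9 tilt [0.0002 0.0004] w 43.6 gf 30.0 f [-1.1  0.2 -1.7]
t 11.2 pos [615.4 282.8 201.8] psi -0.9 tilt [0.0003 0.0003] w 43.7 gf 30.0 f [-0.3  0.2 -0.4]
box [613.4 297.7 141.7 110.4  89. ] [613.4 298.2 140.9 109.6  89.2]
hole [613.1 257.9  29.7  15.5  -0.9] [612.8 251.6  31.2  19.8  -0. ] 496 0.01999214153873008
```

View pics/w4.png

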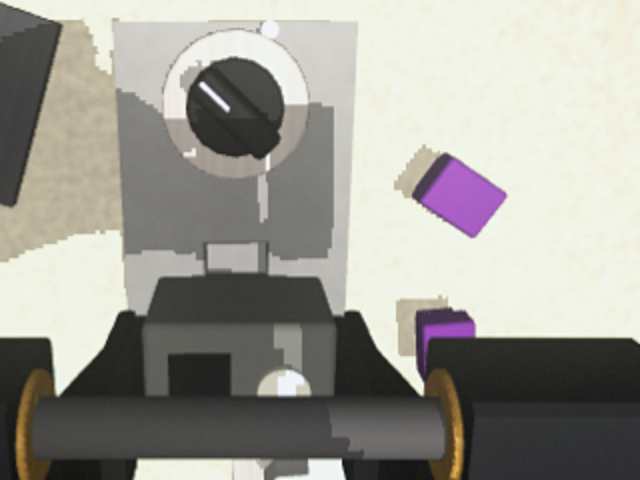

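The enlarged view shows the timer held between the fingers at (240,340). The far edge of the empty socket is at (236,243), and the dial pointer line is at (214,96).

```bash
python3 - <<'E'
from h import *
c=pickle.load(open('w4.pkl','rb'))
W=cloud(c)*1000
p=W[262:278,280:365].reshape(-1,3); p=p[p[:,2]>150]; print(len(p),np.round(np.nanpercentile(p,[5,50,95],axis=0),1).tolist())
# top of head
q=W[283:312,275:365].reshape(-1,3); q=q[q[:,2]>150]; print(np.round(np.nanpercentile(q,[1,50,99],axis=0),1).tolist())
go(613.3,251.6,75,-0.8)
E
```

```text
1329 [[598.0, 299.9, 199.8], [616.0, 300.4, 209.7], [634.3, 300.9, 218.7]]
[[595.4, 286.1, 223.1], [615.0, 293.1, 224.5], [634.9, 299.8, 226.9]]
row [0.0, -0.0, -0.001] [-31.3, -1.7, 126.8] rows>= 3
```

Call:
jog_arm:
  plan:
    - [0,0,0,-15,-1,40,-0.3]
    - [0,0,0,-30.4,-2,70,-0.3]
    - [0,0,0,-30.4,-2,100,-0.3]
    - [0,0,0,-30.4,-2,116,-0.3]
    - [0,0,0,-30.4,-2,120,-0.3]
    - [0,0,0,-30.4,-2,120,-0.3]
    - [0,0,0,-30.4,-2,120,-0.3]
    - [0,0,0,-30.4,-2,120,-0.3]
    - [0,0,0,-30.4,-2,120,-0.3]

```text
time: 12.05
ee_pos: [0.6133, 0.2535, 0.0826]
eef_rot: [0.712, 0.702, 0.001, 0.0]
ft_force: [-0.5, 0.6, -1.1]
width: 0.0442
grip_force: 30.0
```

```bash
python3 - <<'E'
from h import *
where(); go(612.9,252.3,75,-0.8)
E
```

```text
t 12.1 pos [613.3 253.5  82.6] psi -0.8 tilt [0.0009 0.0014] w 44.2 gf 30.0 f [-0.5  0.6 -1.1]
row [0.001, -0.001, 0.0] [-1.2, -0.4, 7.6] rows>= 1
```

Now a slow insertion with force checks.

Call:
jog_arm:
  plan:
    - [0,0,0,-1,-0.4,4,-0.3]
    - [0,0,0,-1,-0.4,7,-0.3]
    - [0,0,0,-1,-0.4,10,-0.3]
    - [0,0,0,-1,-0.4,12,-0.3]
    - [0,0,0,-1,-0.4,14,-0.3]
    - [0,0,0,-1,-0.4,14,-0.3]

```text
time: 12.65
ee_pos: [0.6122, 0.2521, 0.0671]
eef_rot: [0.712, 0.702, -0.0, -0.0]
ft_force: [-0.2, -0.4, -0.9]
width: 0.0435
grip_force: 30.0
```

```bash
python3 - <<'E'
from h import *
where()
E
```

```text
t 12.7 pos [612.2 252.1  67.1] psi -0.8 tilt [-0.0002 -0.0005] w 43.5 gf 30.0 f [-0.2 -0.4 -0.9]
```

Call:
jog_arm:
  plan:
    - [0,0,0,0,0,4,-0.3]
    - [0,0,0,0,0,8,-0.3]
    - [0,0,0,0,0,11,-0.3]
    - [0,0,0,0,0,13,-0.3]
    - [0,0,0,0,0,13,-0.3]
    - [0,0,0,0,0,13,-0.3]

```text
time: 13.25
ee_pos: [0.6123, 0.2521, 0.0554]
eef_rot: [0.712, 0.702, -0.0, -0.0]
ft_force: [-4.9, -2.1, 9.0]
width: 0.0435
grip_force: 30.0
```

```bash
python3 - <<'E'
from h import *
where()
E
```

```text
t 13.2 pos [612.3 252.1  55.4] psi -0.8 tilt [ 0.0003 -0.0003] w 43.5 gf 30.0 f [-4.9 -2.1  9. ]
```

Call:
jog_arm:
  plan:
    - [0,0,0,0,0,1,-0.3]
    - [0,0,0,0,0,1,-0.3]
    - [0,0,0,0,0,1,0.4]
    - [0,0,0,0,0,1,0.4]
    - [0,0,0,0,0,1,0.4]
    - [0,0,0,0,0,-15,0.4]
    - [0,0,0,0,0,-45,0.4]
    - [0,0,0,0,0,-90,0.4]
    - [0,0,0,0,0,-130,0.4]
    - [0,0,0,0,0,-170,0.4]
    - [0,0,0,0,0,-170,0.4]

```text
time: 14.35
ee_pos: [0.615, 0.2528, 0.2325]
eef_rot: [0.712, 0.702, 0.005, 0.002]
ft_force: [-0.1, 0.6, -1.0]
width: 0.061
grip_force: 0.0
```

```bash
python3 - <<'E'
from h import *
where(); go(440,240,230,-20)
E
```

```text
t 14.3 pos [615.  252.8 232.5] psi -0.8 tilt [0.0051 0.0095] w 61.0 gf 0.0 f [-0.1  0.6 -1. ]
row [0.009, -0.007, 0.335] [-15.4, -174.8, 0.8] rows>= 4
```

Call:
jog_arm:
  plan:
    - [0,0,0.335,-15,-173,0,0.4]
    - [0,0,0.335,-15,-173,0,0.4]
    - [0,0,0.335,-15,-173,0,0.4]
    - [0,0,0.335,-15,-173,0,0]
    - [0,0,0.335,-15,-173,0,0]
    - [0,0,0.335,-15,-173,0,0]
    - [0,0,0.335,-15,-173,0,0]
    - [0,0,0.335,-15,-173,0,0]
    - [0,0,0.335,-15,-173,0,0]

```text
time: 15.25
ee_pos: [0.4398, 0.2393, 0.2243]
eef_rot: [0.819, 0.573, -0.0, 0.0]
ft_force: [-0.5, 0.1, 0.2]
width: 0.044
grip_force: 0.0
```

```bash
cat >> h.py <<'E'
def plates(c):
    W=cloud(c); z=W[...,2]; hsv=cv2.cvtColor(c['image'],cv2.COLOR_RGB2HSV)
    ws=(W[...,0]>.38)&(W[...,0]<.64)&(W[...,1]>-.36)&(W[...,1]<.42)
    sl=comps(ws&(z<.016)&(hsv[...,2]<110)&(hsv[...,1]<70)&(z>.0035),120)
    hn=comps(ws&(hsv[...,1]>120)&((hsv[...,0]<20))&(z>.003)&(z<.024),40)
    for m in sl: print(' slab',rect(flat(c,.008)[m]),m.sum(),'cl',rect(W[m][:,:2]))
    for m in hn: t=m&(z>.009); print(' handle',rect(flat(c,.014)[t]),m.sum())
E
python3 - <<'E'
from h import *
where(); c=grab('wrist'); save('w5.png',c['image']); pickle.dump(c,open('w5.pkl','wb')); plates(c)
print('top'); c=grab('top'); pickle.dump(c,open('top2.pkl','wb')); plates(c)
W=cloud(c);z=W[...,2]; k=(abs(W[...,0]-.613)<.03)&(abs(W[...,1]-.252)<.025)&(z>.06); print('timer top',np.nanmedian(z[k]))
E
```

```text
t 15.2 pos [439.8 239.3 224.3] psi -20.0 tilt [-0.0006 -0.    ] w 44.0 gf 0.0 f [-0.5  0.1  0.2]
 slab [478.3 333.3  98.4  64.9  69.9] 5076 cl [478.4 333.4  99.1  65.3  69.8]
 slab [458.4 150.5 100.   64.9  80.3] 3311 cl [458.4 149.5  99.9  65.1  80.1]
 handle [450.8 258.1  64.7  18.8  69.7] 1028
 handle [434.3  46.6  14.9   6.6  83.1] 55
top
 slab [630.3 -48.  352.5  27.2 -86. ] 754 cl [630.  -48.4 352.7  25.5 -86. ]
 slab [477.4 -35.1 103.6  70.7 -77.3] 747 cl [477.7 -34.7 103.3  71.2 -74.8]
 slab [ 463.4 -205.5  101.7   71.7  -81.1] 730 cl [ 463.5 -205.3  102.2   72.2  -83. ]
 slab [457.4 149.4  99.9  69.3  82.7] 733 cl [457.4 149.7 100.   69.4  82.8]
 handle [ 496.  -115.4   63.    16.7  -77.3] 131
 handle [ 476.2 -284.3   63.5   16.2  -80.5] 129
 handle [442.8  69.6  63.2  16.8  80.3] 138
 handle [441.8 239.4  25.   16.1  63.6] 55
timer top 0.07777626556453954
```

View pics/w5.png

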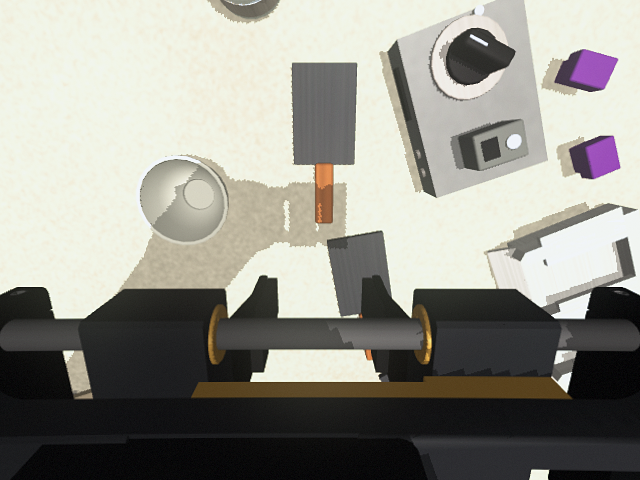

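Plate A is at (324,115) with its handle at (324,193). The timer is seated in the socket at (497,147).

```bash
python3 - <<'E'
from h import *
where(); go(452.4,262.9,4,-20.2)
E
```

```text
t 15.3 pos [439.6 239.4 224.3] psi -20.0 tilt [-0.0005 -0.0001] w 43.7 gf 0.0 f [ 0.2 -0.3  0.7]
row [-0.0, 0.001, 0.003] [26.6, 4.0, 220.3] rows>= 5
```

Call:
jog_arm:
  plan:
    - [0,0,0.003,26.5,4,50,0]
    - [0,0,0.003,26.5,4,100,0]
    - [0,0,0.003,26.5,4,145,0]
    - [0,0,0.003,26.5,4,180,0]
    - [0,0,0.003,26.5,4,205,0]
    - [0,0,0.003,26.5,4,216,0]
    - [0,0,0.003,26.5,4,219.5,0]
    - [0,0,0.003,26.5,4,219.5,0]
    - [0,0,0.003,26.5,4,219.5,-0.8]
    - [0,0,0.003,26.5,4,219.5,-0.8]
    - [0,0,0.003,26.5,4,219.5,-0.8]
    - [0,0,0.003,26.5,4,219.5,-0.8]
  squeeze: 60

```text
time: 16.55
ee_pos: [0.4524, 0.2633, 0.0056]
eef_rot: [0.82, 0.572, 0.001, -0.0]
ft_force: [0.6, -1.2, 4.2]
width: 0.0192
grip_force: 45.5
```

```bash
python3 - <<'E'
from h import *
where()
E
```

```text
t 16.6 pos [452.4 263.3   5.6] psi -20.2 tilt [0.0009 0.0005] w 19.2 gf 45.5 f [ 0.6 -1.2  4.2]
```

```bash
python3 - <<'E'
from h import *
where(); go(452.4,263.3,120,-20.2); go(490,69,120,-86)
E
```

```text
t 16.6 pos [452.4 263.3   5.6] psi -20.2 tilt [0.0009 0.0005] w 19.2 gf 45.5 f [ 0.6 -1.2  4.2]
row [0.0, -0.001, 0.001] [0.1, 0.1, -114.4] rows>= 3
row [-0.0, -0.001, 1.149] [-169.3, 102.4, -114.5] rows>= 8
```

Call:
jog_arm:
  plan:
    - [0,0,0,0,0,-15,-0.8]
    - [0,0,0,0,0,-40,-0.8]
    - [0,0,0,0,0,-80,-0.8]
    - [0,0,0,0,0,-115,-0.8]

```text
time: 16.95
ee_pos: [0.4517, 0.2628, 0.1214]
eef_rot: [0.82, 0.572, -0.0, 0.0]
ft_force: [0.6, -0.1, -1.1]
width: 0.0189
grip_force: 60.0
```

Call:
jog_arm:
  plan:
    - [0,0,1.149,-169,102,0,-0.8]
    - [0,0,1.149,-169,102,0,-0.8]
    - [0,0,1.149,-169,102,0,-0.8]
    - [0,0,1.149,-169,102,0,-0.8]
    - [0,0,1.149,-169,102,0,-0.8]
    - [0,0,1.149,-169,102,0,-0.8]
    - [0,0,1.149,-169,102,0,-0.8]
    - [0,0,1.149,-169,102,0,-0.8]
    - [0,0,1.149,-169,102,0,-0.8]
    - [0,0,1.149,-169,102,0,-0.8]
    - [0,0,1.149,-169,102,0,-0.8]
    - [0,0,1.149,-169,102,0,-0.8]

```text
time: 18.15
ee_pos: [0.4895, 0.0693, 0.12]
eef_rot: [0.999, 0.036, -0.0, -0.0]
ft_force: [-0.8, -0.4, -1.8]
width: 0.019
grip_force: 60.0
```

Call:
jog_arm:
  plan:
    - [0,0,0,0,0,0,-0.8]
    - [0,0,0,0,0,0,-0.8]

```text
time: 18.35
ee_pos: [0.4895, 0.0693, 0.12]
eef_rot: [0.999, 0.035, -0.0, -0.0]
ft_force: [1.1, -0.2, -1.6]
width: 0.019
grip_force: 60.0
```

```bash
python3 - <<'E'
from h import *
where(); c=grab('wrist'); save('w6.png',c['image']); pickle.dump(c,open('w6.pkl','wb'))
E
```

```text
t 18.4 pos [489.5  69.3 120. ] psi -86.0 tilt [-0.     -0.0001] w 19.0 gf 60.0 f [ 1.1 -0.2 -1.6]
```

View pics/w6.png

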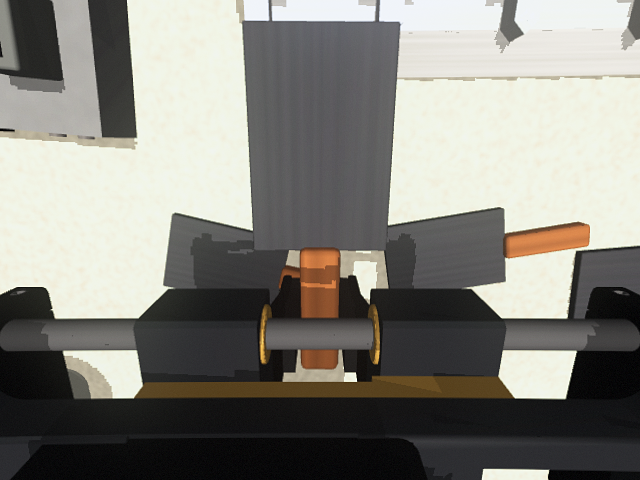

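The held plate is at (320,135), square to the gripper. The warmer mouth is just cut off at the top edge, so I'll back off 55 mm to see both.

Call:
jog_arm:
  plan:
    - [0,0,0,-40,0,0,-0.8]
    - [0,0,0,-55,0,0,-0.8]
    - [0,0,0,-55,0,0,-0.8]
    - [0,0,0,-55,0,0,-0.8]
    - [0,0,0,-55,0,0,-0.8]
    - [0,0,0,-55,0,0,-0.8]

```text
time: 19.0
ee_pos: [0.4353, 0.0655, 0.1201]
eef_rot: [0.999, 0.035, 0.0, 0.0]
ft_force: [0.4, 0.1, -1.5]
width: 0.0193
grip_force: 60.0
```

```bash
python3 - <<'E'
from h import *
where(); c=grab('wrist'); pickle.dump(c,open('w7.pkl','wb'))
W=cloud(c);z=W[...,2]
s=status.read_state(); 
k=(z>.10)&(z<.15)&(abs(W[...,1]-.07)<.06)&(W[...,0]>.46)&(W[...,0]<.6)
m=max(comps(k,200),key=lambda m:m.sum()); P=W[m]*1000
A=np.c_[P[:,:2],np.ones(len(P))]; co=np.linalg.lstsq(A,P[:,2],rcond=None)[0]
print('plate',rect(W[m][:,:2]),'slopes',co[:2],'z@c',np.median(P[:,2]))
im=topdown(W,c['image'],.56,.79,-.24,.16,.0005,.06)
save('td7.png',cv2.dilate(im,np.ones((3,3)))[::1][:460,:800])
E
```

```text
t 19.0 pos [435.3  65.5 120.1] psi -86.0 tilt [0.0003 0.0003] w 19.3 gf 60.0 f [ 0.4  0.1 -1.5]
plate [509.6  70.8 100.4  66.5   3.7] slopes [-0.0139942 -0.0008138] z@c 120.490914704666
```

View pics/td7.png

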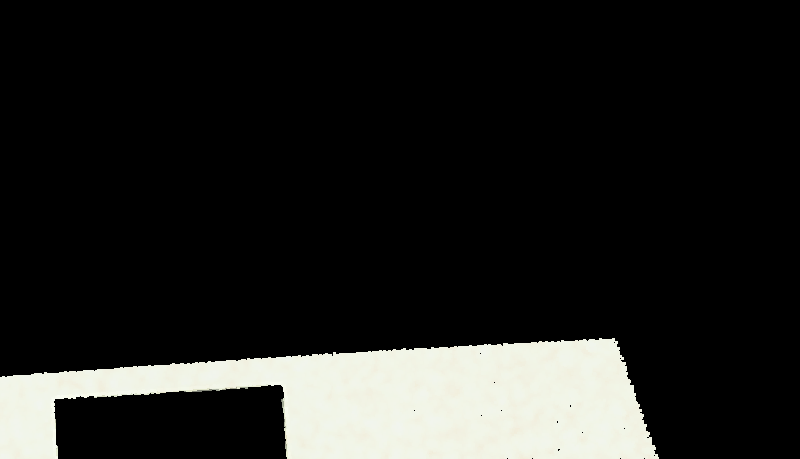

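Call:
jog_arm:
  plan:
    - [0,0,0,30,-10,-45,-0.8]
    - [0,0,0,70,-22,-75,-0.8]
    - [0,0,0,108,-32,-80,-0.8]
    - [0,0,0,112,-36,-80,-0.8]
    - [0,0,0,112,-36,-80,-0.8]
    - [0,0,0,112,-36,-80,-0.8]
    - [0,0,0,112,-36,-80,-0.8]
    - [0,0,0,112,-36,-80,-0.8]

```text
time: 19.85
ee_pos: [0.5433, 0.1088, 0.2002]
eef_rot: [0.999, 0.035, -0.0, -0.0]
ft_force: [-0.3, -0.4, -2.0]
width: 0.0192
grip_force: 60.0
```

```bash
python3 - <<'E'
from h import *
where(); c=grab('wrist'); pickle.dump(c,open('w8.pkl','wb'))
W=cloud(c)
im=topdown(W,c['image'],.56,.79,-.26,.14,.0005,.06)
save('td8.png',cv2.dilate(im,np.ones((3,3))))
E
```

```text
t 19.9 pos [543.3 108.8 200.2] psi -86.0 tilt [-0.     -0.0007] w 19.2 gf 60.0 f [-0.3 -0.4 -2. ]
```

View pics/td8.png

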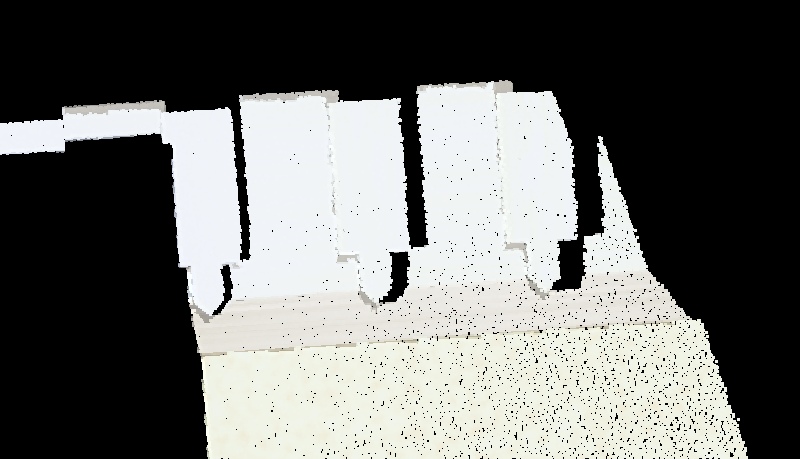

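The rectified view shows the dividing-wall tips at about (208,315), (375,303) and (540,293) and the sill's front edge at (450,340). The slots run slightly tilted, with yaw near 4°.

```bash
python3 - <<'E'
from h import *
c=pickle.load(open('w8.pkl','rb')); W=cloud(c).reshape(-1,3)*1000
W=W[np.isfinite(W[:,2])&(W[:,0]>600)&(W[:,0]<760)&(W[:,1]<60)&(W[:,1]>-240)]
# sill front edge: first z>1.5 above table per y-column
ys=np.arange(-190,30,4); e=[];f=[]
for y in ys:
    k=W[abs(W[:,1]-y)<2]; t=np.median(k[k[:,0]<618][:,2]) if (k[:,0]<618).any() else np.nan
    s=k[(k[:,2]>4)&(k[:,2]<15)]   # sill ramp: fit line
    if len(s)>15:
        a=np.polyfit(s[:,2],s[:,0],1); e.append((y,np.polyval(a,-1.0)));f.append((y,np.polyval(a,19)))
e=np.array(e);f=np.array(f)
pe=np.polyfit(e[:,0],e[:,1],1);pf=np.polyfit(f[:,0],f[:,1],1)
print('sill start yaw',np.degrees(-np.arctan(pe[0])),'x at y=-48',np.polyval(pe,-48),'mouth',np.polyval(pf,-48),np.degrees(-np.arctan(pf[0])))
for yaw in (3.6,4.0,4.4):
    a=np.radians(yaw); ex=np.array([np.cos(a),np.sin(a)]);ey=np.array([-ex[1],ex[0]])
    o=np.array([646,-48]); d=W[:,:2]-o; u=d@ex;v=d@ey; hi=(W[:,2]>31)&(W[:,2]<42)
    for vc in (-84,0,84):
        k=hi&(abs(v-vc)<25)&(u<19); 
        if k.sum()<20: continue
        kk=k&(u>2)&(u<14); l=hi&(abs(v-vc)<28)&(u>35)&(u<85)
        print(yaw,vc,'tip u',np.round(np.percentile(u[k],1),1),'v',np.round(np.percentile(v[kk],[2,98]),1),'lip v',np.round(np.percentile(v[l],[1,99]),1),'lip start', np.round(np.percentile(u[hi&(abs(v-vc)>10)&(abs(v-vc)<17)],1),1))
    k=hi&(u>60); 
    fl=(W[:,2]>15)&(W[:,2]<23)
    for vc in (-42,-126): 
        q=fl&(abs(v-vc)<15); h2=hi&(abs(v-vc)<15); print('slot',vc,'floor u',np.round(np.percentile(u[q],[1,99]),1), 'back top u', np.round(np.percentile(u[h2],[1,99]),1) if h2.sum()>5 else None)
E
```

```text
sill start yaw 4.0094858406414025 x at y=-48 609.9895454120949 mouth 645.0363140772498 4.01925899911689
3.6 -84 tip u -6.2 v [-91.4 -76. ] lip v [-100.9  -65.4] lip start 18.7
3.6 0 tip u -6.9 v [-7.5  7.8] lip v [-17.   18.2] lip start 18.1
3.6 84 tip u -7.0 v [76.9 91.6] lip v [66.8 99.9] lip start 17.3
slot -42 floor u [-6.3 98.2] back top u None
slot -126 floor u [-8.4 61.7] back top u None
4.0 -84 tip u -6.8 v [-91.4 -76.2] lip v [-101.1  -65.8] lip start 18.2
4.0 0 tip u -6.9 v [-7.5  7.7] lip v [-17.4  17.8] lip start 18.0
4.0 84 tip u -6.4 v [76.9 91.5] lip v [66.4 99. ] lip start 17.8
slot -42 floor u [-6.6 97.9] back top u None
slot -126 floor u [-9.2 60.9] back top u None
4.4 -84 tip u -7.4 v [-91.4 -76.3] lip v [-101.5  -66.3] lip start 17.8
4.4 0 tip u -6.9 v [-7.7  7.6] lip v [-17.8  17.4] lip start 17.9
4.4 84 tip u -5.8 v [76.8 91.5] lip v [66. 98.] lip start 18.3
slot -42 floor u [-6.8 97.5] back top u None
slot -126 floor u [-10.   60.1] back top u None
```

```bash
cat >> h.py <<'E'
def wp(u,v): 
    a=np.radians(4.0); return np.array([646,-47.9])+u*np.array([np.cos(a),np.sin(a)])+v*np.array([-np.sin(a),np.cos(a)])
def wuv():
    s=status.read_state(); d=s['ee_pos'][:2]*1000-np.array([646,-47.9]); a=np.radians(4.0)
    print('u,v',np.round([d@[np.cos(a),np.sin(a)],d@[-np.sin(a),np.cos(a)]],1)); where()
E
python3 - <<'E'
from h import *
wuv(); go(*wp(-155,126),60,-86); go(*wp(-155,126),28,-86)
E
```

```text
u,v [-91.4 163.6]
t 19.9 pos [543.4 108.9 200.3] psi -86.0 tilt [ 0.0001 -0.0008] w 19.0 gf 60.0 f [-0.1 -0.1 -1.6]
row [-0.001, -0.0, -0.0] [-63.6, 37.7, 140.2] rows>= 4
row [-0.001, -0.0, -0.0] [-63.6, 37.7, 172.2] rows>= 4
```

Call:
jog_arm:
  plan:
    - [0,0,0,-45,18,0,-0.8]
    - [0,0,0,-63.6,37.7,40,-0.8]
    - [0,0,0,-63.6,37.7,85,-0.8]
    - [0,0,0,-63.6,37.7,125,-0.8]
    - [0,0,0,-63.6,37.7,155,-0.8]
    - [0,0,0,-63.6,37.7,170,-0.8]
    - [0,0,0,-63.6,37.7,172,-0.8]
    - [0,0,0,-63.6,37.7,172,-0.8]
    - [0,0,0,-63.6,37.7,172,-0.8]
    - [0,0,0,-63.6,37.7,172,-0.8]

```text
time: 20.9
ee_pos: [0.4838, 0.0675, 0.0291]
eef_rot: [0.999, 0.035, 0.001, -0.001]
ft_force: [0.1, 0.2, -2.0]
width: 0.0192
grip_force: 60.0
```

```bash
python3 - <<'E'
from h import *
wuv()
c=grab('wrist'); W=cloud(c);z=W[...,2]
k=(z>.022)&(z<.045)&(abs(W[...,1]-.072)<.045)&(W[...,0]>.51)&(W[...,0]<.63)&(c['image'].max(-1)<130)
m=max(comps(k,200),key=lambda m:m.sum()); P=W[m]*1000
co=np.linalg.lstsq(np.c_[P[:,:2],np.ones(len(P))],P[:,2],rcond=None)[0]
r=rect(W[m][:,:2]);d=r[:2]-np.array([646,-47.9]); a=np.radians(4)
print('plate',r,'uv',d@[np.cos(a),np.sin(a)],d@[-np.sin(a),np.cos(a)],'slopes',co[:2],'z@c',np.median(P[:,2]))
go(*wp(-155,126),28,-86)
E
```

```text
u,v [-153.7  126.4]
t 20.9 pos [483.8  67.5  29.1] psi -86.0 tilt [ 0.0019 -0.001 ] w 19.2 gf 60.0 f [ 0.1  0.2 -2. ]
plate [558.2  72.8 100.   66.    3.7] uv -79.16651723189659 126.53059926109496 slopes [-0.0107061   0.00054141] z@c 29.62700632179213
row [-0.001, -0.002, 0.0] [-1.1, 0.4, 1.0] rows>= 1
```

Call:
jog_arm:
  plan:
    - [0,0,0,5,0.4,0.8,-0.8]
    - [0,0,0,15,0.4,0.8,-0.8]
    - [0,0,0,25,0.4,0.8,-0.8]
    - [0,0,0,35,0.4,0.8,-0.8]
    - [0,0,0,45,0.4,0.8,-0.8]
    - [0,0,0,55,0.4,0.8,-0.8]
    - [0,0,0,65,0.4,0.8,-0.8]
    - [0,0,0,65,0.4,0.8,-0.8]

```text
time: 21.75
ee_pos: [0.5493, 0.0713, 0.0272]
eef_rot: [0.999, 0.035, 0.0, 0.0]
ft_force: [-0.3, 1.4, -2.4]
width: 0.0191
grip_force: 60.0
```

```bash
python3 - <<'E'
from h import *
wuv()
E
```

```text
u,v [-88.2 125.7]
t 21.8 pos [549.3  71.3  27.2] psi -86.0 tilt [0.0008 0.0004] w 19.1 gf 60.0 f [-0.3  1.4 -2.4]
```

Call:
jog_arm:
  plan:
    - [0,0,0,10,0,0,-0.8]
    - [0,0,0,20,0,0,-0.8]
    - [0,0,0,30,0,0,-0.8]
    - [0,0,0,40,0,0,-0.8]
    - [0,0,0,49,0,0,-0.8]
    - [0,0,0,56,0,0,-0.8]
    - [0,0,0,60,0,0,-0.8]
    - [0,0,0,63,0,0,-0.8]
    - [0,0,0,65.5,0,0,-0.8]
    - [0,0,0,65.5,0,0,-0.8]
    - [0,0,0,65.5,0,0,-0.8]

```text
time: 22.85
ee_pos: [0.6132, 0.0759, 0.0273]
eef_rot: [0.999, 0.035, 0.0, -0.0]
ft_force: [0.1, 0.8, -1.2]
width: 0.0187
grip_force: 60.0
```

```bash
python3 - <<'E'
from h import *
wuv()
E
```

```text
u,v [-24.1 125.8]
t 22.9 pos [613.2  75.9  27.3] psi -86.0 tilt [ 0.     -0.0002] w 18.7 gf 60.0 f [ 0.1  0.8 -1.2]
```

Call:
jog_arm:
  plan:
    - [0,0,0,1,0,0,-0.8]
    - [0,0,0,2,0,0,-0.8]
    - [0,0,0,2,0,0,-0.8]

```text
time: 23.15
ee_pos: [0.6135, 0.0756, 0.0265]
eef_rot: [0.999, 0.035, -0.002, 0.0]
ft_force: [-6.1, -1.2, -0.6]
width: 0.0193
grip_force: 60.0
```

Call:
jog_arm:
  plan:
    - [0,0,0,0.7,0,0,-0.8]
    - [0,0,0,0.7,0,0,-0.8]

```text
time: 23.35
ee_pos: [0.6135, 0.0755, 0.0262]
eef_rot: [0.999, 0.035, -0.003, 0.0]
ft_force: [-9.3, -1.0, -0.3]
width: 0.0192
grip_force: 60.0
```

```bash
python3 - <<'E'
from h import *
wuv()
E
```

```text
u,v [-23.8 125.4]
t 23.4 pos [613.5  75.5  26.2] psi -86.0 tilt [-0.0053  0.0003] w 19.2 gf 60.0 f [-9.3 -1.  -0.3]
```

Call:
jog_arm:
  plan:
    - [0,0,0,0,0,0,0]
    - [0,0,0,0,0,0,0]
    - [0,0,0,0,0,0,0]
    - [0,0,0,0,0,0,0]
    - [0,0,0,0,0,-20,0]
    - [0,0,0,0,0,-60,0]
    - [0,0,0,0,0,-110,0]
    - [0,0,0,0,0,-150,0]
    - [0,0,0,0,0,-150,0]

```text
time: 24.25
ee_pos: [0.6192, 0.0761, 0.1837]
eef_rot: [0.999, 0.035, 0.005, -0.001]
ft_force: [0.8, 0.6, -1.0]
width: 0.0436
grip_force: 0.0
```

```bash
python3 - <<'E'
from h import *
wuv(); go(442,50,225,-10)
E
```

```text
u,v [-18.1 125.6]
t 24.2 pos [619.2  76.1 183.7] psi -86.0 tilt [ 0.0099 -0.0021] w 43.6 gf 0.0 f [ 0.8  0.6 -1. ]
row [0.005, -0.01, -1.327] [-178.2, 13.6, -43.1] rows>= 9
```

Call:
jog_arm:
  plan:
    - [0,0,-1.327,-176,14,-45,0]
    - [0,0,-1.327,-176,14,-45,0]
    - [0,0,-1.327,-176,14,-45,0]
    - [0,0,-1.327,-176,14,-45,0]
    - [0,0,-1.327,-176,14,-45,0]
    - [0,0,-1.327,-176,14,-45,0]
    - [0,0,-1.327,-176,14,-45,0]
    - [0,0,-1.327,-176,14,-45,0]
    - [0,0,-1.327,-176,14,-45,0]
    - [0,0,-1.327,-176,14,-45,0]
    - [0,0,-1.327,-176,14,-45,0]
    - [0,0,-1.327,-176,14,-45,0]

```text
time: 25.45
ee_pos: [0.4414, 0.0498, 0.2222]
eef_rot: [0.767, 0.642, 0.0, -0.0]
ft_force: [1.4, -0.2, 0.3]
width: 0.0434
grip_force: 0.0
```

Call:
jog_arm:
  plan:
    - [0,0,0,0,0,0,0]
    - [0,0,0,0,0,0,0]

```text
time: 25.65
ee_pos: [0.4414, 0.0498, 0.2222]
eef_rot: [0.766, 0.643, 0.0, -0.0]
ft_force: [-0.6, -0.8, 0.4]
width: 0.0438
grip_force: 0.0
```

```bash
cat >> h.py <<'E'
def grasp(c,near,back=75):
    """fit slab near (x,y) mm in wrist view, print grasp pose; handle sign from caller: handle towards -y"""
    W=cloud(c); z=W[...,2]; hsv=cv2.cvtColor(c['image'],cv2.COLOR_RGB2HSV)
    k=(z<.016)&(z>.0035)&(hsv[...,2]<120)&(hsv[...,1]<70)&(np.hypot(W[...,0]*1000-near[0],W[...,1]*1000-near[1])<110)
    m=max(comps(k,200),key=lambda m:m.sum()); r=rect(W[m][:,:2]); a=np.radians(r[4]); a=a if np.sin(a)>0 else a+np.pi
    d=np.array([np.cos(a),np.sin(a)]); g=r[:2]-back*d; psi=np.degrees(a)-90
    print('slab',r,'grasp',np.round(g,1),'psi',round(psi,1)); go(g[0],g[1],3.5,psi)
    return g,psi
E
python3 - <<'E'
from h import *
where(); c=grab('wrist'); pickle.dump(c,open('w9.pkl','wb')); plates(c); grasp(c,(458,150))
t=grab('top'); print('top'); plates(t); pickle.dump(t,open('top3.pkl','wb'))
E
```

```text
t 25.6 pos [441.4  49.8 222.2] psi -10.0 tilt [0.0001 0.    ] w 43.8 gf 0.0 f [-0.6 -0.8  0.4]
 slab [597.8 219.3  86.5  17.1 -11.1] 402 cl [596.8 218.9  83.9  17.8 -12.9]
 slab [458.6 148.5  97.4  64.9  80.1] 5393 cl [458.6 148.7  98.1  65.3  80.1]
 slab [478.9 -36.5 100.1  64.8 -76.4] 3225 cl [479.  -37.3  99.7  65.2 -76.5]
 slab [ 459.4 -165.9   66.8   31.8   -9.9] 743 cl [ 459.1 -167.7   66.8   31.3   -9.6]
 handle [444.5  69.3  64.6  18.2  80.3] 1017
slab [458.5 148.8  98.   65.6  79.9] grasp [445.3  75. ] psi -10.1
row [0.0, -0.0, 0.001] [25.5, -0.5, 218.7] rows>= 5
top
 slab [629.1 -78.6 291.6  28.7 -87.1] 606 cl [629.5 -78.6 291.9  27.7 -86.7]
 slab [481.2 -50.4  70.8  66.4 -75.3] 525 cl [481.2 -50.2  70.5  66.7 -75.2]
 slab [ 464.8 -203.5  104.8   72.7  -83.8] 736 cl [ 464.9 -203.9  105.    72.9  -83.8]
 slab [4.643e+02 1.794e+02 7.520e+01 4.180e+01 1.000e-01] 262 cl [464.4 179.9  75.8  41.9   0.7]
 handle [ 496.3 -115.4   63.    15.5  -76.3] 133
 handle [ 476.  -283.7   62.3   16.3  -80.5] 129
```

Call:
jog_arm:
  plan:
    - [0,0,0.002,25.5,-0.5,50,0]
    - [0,0,0.002,25.5,-0.5,100,0]
    - [0,0,0.002,25.5,-0.5,145,0]
    - [0,0,0.002,25.5,-0.5,180,0]
    - [0,0,0.002,25.5,-0.5,205,0]
    - [0,0,0.002,25.5,-0.5,216,0]
    - [0,0,0.002,25.5,-0.5,219,0]
    - [0,0,0.002,25.5,-0.5,219,0]
    - [0,0,0.002,25.5,-0.5,219,-0.8]
    - [0,0,0.002,25.5,-0.5,219,-0.8]
    - [0,0,0.002,25.5,-0.5,219,-0.8]
    - [0,0,0.002,25.5,-0.5,219,-0.8]
  squeeze: 60

```text
time: 26.95
ee_pos: [0.4457, 0.0752, 0.0037]
eef_rot: [0.766, 0.642, 0.001, 0.0]
ft_force: [0.7, -0.9, 3.7]
width: 0.0195
grip_force: 50.6
```

Call:
jog_arm:
  plan:
    - [0,0,0,0,0,0,-0.8]

```text
time: 27.05
ee_pos: [0.4457, 0.0752, 0.0037]
eef_rot: [0.767, 0.642, 0.001, 0.0]
ft_force: [-1.1, 0.9, 5.6]
width: 0.0194
grip_force: 60.0
```

Call:
jog_arm:
  plan:
    - [0,0,0,0,0,-15,-0.8]
    - [0,0,0,0,0,-40,-0.8]
    - [0,0,0,0,0,-65,-0.8]
    - [0,0,0,0,0,-75,-0.8]

```text
time: 27.45
ee_pos: [0.446, 0.0752, 0.0799]
eef_rot: [0.767, 0.642, 0.001, 0.0]
ft_force: [0.1, 0.7, -2.2]
width: 0.0188
grip_force: 60.0
```

```bash
python3 - <<'E'
from h import *
wuv(); go(*wp(-155,42),80,-86)
E
```

```text
u,v [-190.9  136.7]
t 27.4 pos [446.   75.2  79.9] psi -10.1 tilt [0.0014 0.0016] w 18.8 gf 60.0 f [ 0.1  0.7 -2.2]
row [0.0, -0.002, 1.325] [-83.1, 57.9, -0.2] rows>= 9
```

Call:
jog_arm:
  plan:
    - [0,0,1.325,-83,58,0,-0.8]
    - [0,0,1.325,-83,58,0,-0.8]
    - [0,0,1.325,-83,58,0,-0.8]
    - [0,0,1.325,-83,58,0,-0.8]
    - [0,0,1.325,-83,58,0,-0.8]
    - [0,0,1.325,-83,58,0,-0.8]
    - [0,0,1.325,-83,58,0,-0.8]
    - [0,0,1.325,-83,58,0,-0.8]
    - [0,0,1.325,-83,58,0,-0.8]
    - [0,0,1.325,-83,58,0,-0.8]
    - [0,0,1.325,-83,58,0,-0.8]
    - [0,0,1.325,-83,58,0,-0.8]

```text
time: 28.65
ee_pos: [0.4876, -0.0168, 0.0779]
eef_rot: [0.999, 0.036, -0.0, -0.0]
ft_force: [0.5, 0.5, -2.4]
width: 0.0191
grip_force: 60.0
```

```bash
cat >> h.py <<'E'
def held(c):
    s=status.read_state(); p=s['ee_pos']; W=cloud(c);z=W[...,2]
    a=np.radians(4); ex=np.array([np.cos(a),np.sin(a)]); ey=np.array([-ex[1],ex[0]])
    d=W[...,:2]-p[:2]; u=d@ex; v=d@ey
    k=(abs(z-p[2])<.012)&(abs(v)<.045)&(u>.022)&(u<.135)&(c['image'].max(-1)<130)
    m=max(comps(k,200),key=lambda m:m.sum()); P=W[m]*1000
    co=np.linalg.lstsq(np.c_[P[:,:2],np.ones(len(P))],P[:,2],rcond=None)[0]; r=rect(W[m][:,:2]); o=r[:2]/1000-p[:2]
    print('held',r,'rel tcp u,v',np.round([o@ex*1000,o@ey*1000],1),'slope',np.round(co[:2],4),'top-tcp',np.round(np.median(P[:,2])-p[2]*1000,1))
E
python3 - <<'E'
from h import *
wuv(); c=grab('wrist'); held(c); go(*wp(-155,42),26,-86)
E
```

```text
u,v [-155.8   42. ]
t 28.6 pos [487.6 -16.8  77.9] psi -85.8 tilt [-0.0005 -0.    ] w 19.1 gf 60.0 f [ 0.5  0.5 -2.4]
held [560.7 -11.2 101.8  66.2   3.9] rel tcp u,v [73.2  0.5] slope [-0.013  -0.0001] top-tcp 2.1
row [-0.0, 0.0, 0.002] [0.8, 0.0, 52.0] rows>= 2
```

Call:
jog_arm:
  plan:
    - [0,0,0,0,0.3,30,-0.8]
    - [0,0,0,0,0.3,48,-0.8]
    - [0,0,0,0,0.3,52,-0.8]
    - [0,0,0,0,0.3,52,-0.8]
    - [0,0,0,0,0.3,52,-0.8]
    - [0,0,0,15,0.3,52,-0.8]
    - [0,0,0,30,0.3,52,-0.8]
    - [0,0,0,40,0.3,52,-0.8]
    - [0,0,0,50,0.3,52,-0.8]
    - [0,0,0,60,0.3,52,-0.8]
    - [0,0,0,68,0.3,52,-0.8]
    - [0,0,0,68,0.3,52,-0.8]

```text
time: 29.9
ee_pos: [0.5567, -0.0124, 0.0263]
eef_rot: [0.999, 0.035, 0.0, 0.0]
ft_force: [-0.0, -1.0, -2.3]
width: 0.0196
grip_force: 60.0
```

```bash
python3 - <<'E'
from h import *
wuv()
E
```

```text
u,v [-86.6  41.7]
t 29.9 pos [556.7 -12.4  26.3] psi -86.0 tilt [0.0006 0.0004] w 19.6 gf 60.0 f [-0.  -1.  -2.3]
```

Entered under the lips freely; I'll push home.

Call:
jog_arm:
  plan:
    - [0,0,0,10,0,0,-0.8]
    - [0,0,0,20,0,0,-0.8]
    - [0,0,0,30,0,0,-0.8]
    - [0,0,0,40,0,0,-0.8]
    - [0,0,0,49,0,0,-0.8]
    - [0,0,0,55,0,0,-0.8]
    - [0,0,0,59,0,0,-0.8]
    - [0,0,0,62,0,0,-0.8]
    - [0,0,0,64,0,0,-0.8]
    - [0,0,0,65.5,0,0,-0.8]
    - [0,0,0,65.5,0,0,-0.8]

```text
time: 31.0
ee_pos: [0.6201, -0.0081, 0.0258]
eef_rot: [0.999, 0.035, -0.001, -0.0]
ft_force: [-4.7, -0.7, -1.2]
width: 0.0193
grip_force: 60.0
```

```bash
python3 - <<'E'
from h import *
wuv()
E
```

```text
u,v [-23.1  41.5]
t 31.0 pos [620.1  -8.1  25.8] psi -86.0 tilt [-0.002  -0.0001] w 19.3 gf 60.0 f [-4.7 -0.7 -1.2]
```

Call:
jog_arm:
  plan:
    - [0,0,0,1.5,0,0,-0.8]
    - [0,0,0,1.5,0,0,-0.8]
    - [0,0,0,1.5,0,0,0]
    - [0,0,0,1.5,0,0,0]
    - [0,0,0,1.5,0,0,0]
    - [0,0,0,1.5,0,-20,0]
    - [0,0,0,1.5,0,-60,0]
    - [0,0,0,1.5,0,-110,0]
    - [0,0,0,1.5,0,-150,0]
    - [0,0,0,1.5,0,-150,0]

```text
time: 32.0
ee_pos: [0.6259, -0.0082, 0.1827]
eef_rot: [0.999, 0.035, 0.005, -0.001]
ft_force: [0.2, 0.1, -0.5]
width: 0.0435
grip_force: 0.0
```

```bash
python3 - <<'E'
from h import *
wuv(); go(480,-135,225,14)
E
```

```text
u,v [-17.3  41. ]
t 32.0 pos [625.9  -8.2 182.7] psi -86.0 tilt [ 0.0102 -0.0007] w 43.5 gf 0.0 f [ 0.2  0.1 -0.5]
row [0.008, -0.008, -1.746] [-153.9, 116.3, -44.0] rows>= 12
```

Call:
jog_arm:
  plan:
    - [0,0,-1.746,-144,117,-45,0]
    - [0,0,-1.746,-144,117,-45,0]
    - [0,0,-1.746,-144,117,-45,0]
    - [0,0,-1.746,-144,117,-45,0]
    - [0,0,-1.746,-144,117,-45,0]
    - [0,0,-1.746,-144,117,-45,0]
    - [0,0,-1.746,-144,117,-45,0]
    - [0,0,-1.746,-144,117,-45,0]
    - [0,0,-1.746,-144,117,-45,0]
    - [0,0,-1.746,-144,117,-45,0]
    - [0,0,-1.746,-144,117,-45,0]
    - [0,0,-1.746,-144,117,-45,0]

```text
time: 33.2
ee_pos: [0.4872, -0.1344, 0.221]
eef_rot: [0.613, 0.79, 0.0, 0.0]
ft_force: [-0.9, -1.3, -0.9]
width: 0.0436
grip_force: 0.0
```

Call:
jog_arm:
  plan:
    - [0,0,0,0,0,0,0]
    - [0,0,0,0,0,0,0]
    - [0,0,0,0,0,0,0]
    - [0,0,0,0,0,0,0]

```text
time: 33.6
ee_pos: [0.4871, -0.1345, 0.2212]
eef_rot: [0.616, 0.788, 0.0, 0.0]
ft_force: [-0.2, -0.1, 0.3]
width: 0.0437
grip_force: 0.0
```

```bash
python3 - <<'E'
from h import *
where(); c=grab('wrist'); pickle.dump(c,open('w10.pkl','wb')); plates(c); grasp(c,(479,-37))
E
```

```text
t 33.6 pos [ 487.1 -134.5  221.2] psi 14.0 tilt [0.0001 0.0001] w 43.7 gf 0.0 f [-0.2 -0.1  0.3]
 slab [479.3 -38.1  97.9  65.  -76.3] 5880 cl [479.5 -38.1  98.5  65.3 -76.5]
 slab [ 464.9 -204.4  100.2   64.8  -81. ] 3878 cl [ 464.9 -205.4  100.1   65.2  -81. ]
 handle [ 498.2 -116.6   64.9   18.7  -75.8] 1038
 handle [ 474.9 -259.4   17.2   16.    13.8] 178
slab [479.6 -38.1  98.7  65.2 -76.8] grasp [ 496.7 -111.1] psi 13.2
row [0.0, -0.0, 0.014] [20.3, 15.0, 217.7] rows>= 5
```

Call:
jog_arm:
  plan:
    - [0,0,0.007,20.3,15.2,50,0]
    - [0,0,0.007,20.3,15.2,100,0]
    - [0,0,0.007,20.3,15.2,145,0]
    - [0,0,0.007,20.3,15.2,180,0]
    - [0,0,0.007,20.3,15.2,205,0]
    - [0,0,0.007,20.3,15.2,215,0]
    - [0,0,0.007,20.3,15.2,217.5,0]
    - [0,0,0.007,20.3,15.2,217.5,0]
    - [0,0,0.007,20.3,15.2,217.5,-0.8]
    - [0,0,0.007,20.3,15.2,217.5,-0.8]
    - [0,0,0.007,20.3,15.2,217.5,-0.8]
    - [0,0,0.007,20.3,15.2,217.5,-0.8]
  squeeze: 60

```text
time: 34.85
ee_pos: [0.4973, -0.111, 0.0042]
eef_rot: [0.618, 0.786, 0.0, 0.0]
ft_force: [1.8, -0.3, 2.8]
width: 0.0195
grip_force: 49.8
```

Call:
jog_arm:
  plan:
    - [0,0,0,0,0,0,-0.8]

```text
time: 34.95
ee_pos: [0.4973, -0.111, 0.0042]
eef_rot: [0.618, 0.786, 0.0, 0.0]
ft_force: [-1.2, 1.3, 5.1]
width: 0.0194
grip_force: 60.0
```

Call:
jog_arm:
  plan:
    - [0,0,0,0,0,-15,-0.8]
    - [0,0,0,0,0,-40,-0.8]
    - [0,0,0,0,0,-65,-0.8]
    - [0,0,0,0,0,-75,-0.8]

```text
time: 35.35
ee_pos: [0.4978, -0.1115, 0.0812]
eef_rot: [0.618, 0.786, 0.001, 0.001]
ft_force: [0.5, -0.3, -1.8]
width: 0.0191
grip_force: 60.0
```

```bash
python3 - <<'E'
from h import *
wuv(); go(*wp(-155,-42),80,-86)
E
```

```text
u,v [-152.3  -53.1]
t 35.4 pos [ 497.8 -111.5   81.2] psi 13.6 tilt [-0.0005  0.0027] w 19.1 gf 60.0 f [ 0.5 -0.3 -1.8]
row [0.002, -0.002, 1.739] [11.4, -0.8, 1.2] rows>= 12
```

Call:
jog_arm:
  plan:
    - [0,0,1.739,11.4,-1,0,-0.8]
    - [0,0,1.739,11.4,-1,0,-0.8]
    - [0,0,1.739,11.4,-1,0,-0.8]
    - [0,0,1.739,11.4,-1,0,-0.8]
    - [0,0,1.739,11.4,-1,0,-0.8]
    - [0,0,1.739,11.4,-1,0,-0.8]
    - [0,0,1.739,11.4,-1,0,-0.8]
    - [0,0,1.739,11.4,-1,0,-0.8]
    - [0,0,1.739,11.4,-1,0,-0.8]
    - [0,0,1.739,11.4,-1,0,-0.8]
    - [0,0,1.739,11.4,-1,0,-0.8]
    - [0,0,1.739,11.4,-1,0,-0.8]

```text
time: 36.55
ee_pos: [0.4927, -0.1001, 0.0785]
eef_rot: [0.999, 0.032, -0.0, -0.0]
ft_force: [0.4, -0.3, -2.8]
width: 0.0191
grip_force: 60.0
```

Call:
jog_arm:
  plan:
    - [0,0,0,0,0,0,-0.8]
    - [0,0,0,0,0,0,-0.8]
    - [0,0,0,0,0,0,-0.8]

```text
time: 36.85
ee_pos: [0.4931, -0.1002, 0.0786]
eef_rot: [0.999, 0.036, -0.0, -0.0]
ft_force: [-1.2, -0.5, -2.6]
width: 0.019
grip_force: 60.0
```

```bash
python3 - <<'E'
from h import *
wuv(); c=grab('wrist'); held(c); go(*wp(-155,-42),26,-86)
E
```

```text
u,v [-156.2  -41.5]
t 36.9 pos [ 493.1 -100.2   78.6] psi -85.9 tilt [-0.0003 -0.0003] w 19.0 gf 60.0 f [-1.2 -0.5 -2.6]
held [566.  -94.5 101.9  66.    4. ] rel tcp u,v [73.1  0.6] slope [-0.0124  0.0005] top-tcp 1.7
row [-0.0, 0.0, 0.002] [1.2, 0.5, 52.7] rows>= 2
```

Call:
jog_arm:
  plan:
    - [0,0,0,0,0.9,30,-0.8]
    - [0,0,0,0,0.9,48,-0.8]
    - [0,0,0,0,0.9,52.5,-0.8]
    - [0,0,0,0,0.9,52.5,-0.8]
    - [0,0,0,0,0.9,52.5,-0.8]
    - [0,0,0,15,0.9,52.5,-0.8]
    - [0,0,0,30,0.9,52.5,-0.8]
    - [0,0,0,40,0.9,52.5,-0.8]
    - [0,0,0,50,0.9,52.5,-0.8]
    - [0,0,0,60,0.9,52.5,-0.8]
    - [0,0,0,68,0.9,52.5,-0.8]
    - [0,0,0,68,0.9,52.5,-0.8]

```text
time: 38.1
ee_pos: [0.5621, -0.0964, 0.0263]
eef_rot: [0.999, 0.035, 0.0, 0.0]
ft_force: [-0.7, 0.7, -2.2]
width: 0.0193
grip_force: 60.0
```

```bash
python3 - <<'E'
from h import *
wuv()
E
```

```text
u,v [-87.1 -42.5]
t 38.1 pos [562.1 -96.4  26.3] psi -86.0 tilt [0.0004 0.0004] w 19.3 gf 60.0 f [-0.7  0.7 -2.2]
```

Call:
jog_arm:
  plan:
    - [0,0,0,10,0,0,-0.8]
    - [0,0,0,20,0,0,-0.8]
    - [0,0,0,30,0,0,-0.8]
    - [0,0,0,40,0,0,-0.8]
    - [0,0,0,49,0,0,-0.8]
    - [0,0,0,55,0,0,-0.8]
    - [0,0,0,59,0,0,-0.8]
    - [0,0,0,62,0,0,-0.8]
    - [0,0,0,64,0,0,-0.8]
    - [0,0,0,66,0,0,-0.8]
    - [0,0,0,66,0,0,-0.8]

```text
time: 39.2
ee_pos: [0.626, -0.0922, 0.0259]
eef_rot: [0.999, 0.035, -0.001, -0.0]
ft_force: [-4.3, -0.4, -1.3]
width: 0.0193
grip_force: 60.0
```

```bash
python3 - <<'E'
from h import *
wuv()
E
```

```text
u,v [-23.  -42.8]
t 39.2 pos [626.  -92.2  25.9] psi -86.0 tilt [-0.002  -0.0002] w 19.3 gf 60.0 f [-4.3 -0.4 -1.3]
```

Call:
jog_arm:
  plan:
    - [0,0,0,1.5,0,0,-0.8]
    - [0,0,0,1.5,0,0,-0.8]
    - [0,0,0,1.5,0,0,0]
    - [0,0,0,1.5,0,0,0]
    - [0,0,0,1.5,0,0,0]
    - [0,0,0,1.5,0,-20,0]
    - [0,0,0,1.5,0,-60,0]
    - [0,0,0,1.5,0,-110,0]
    - [0,0,0,1.5,0,-150,0]
    - [0,0,0,1.5,0,-195,0]

```text
time: 40.2
ee_pos: [0.6285, -0.0916, 0.2231]
eef_rot: [0.999, 0.035, 0.0, -0.0]
ft_force: [0.8, 1.0, 0.3]
width: 0.0435
grip_force: 0.0
```

Call:
jog_arm:
  plan:
    - [0,0,-1.658,-168,200,0,0]
    - [0,0,-1.658,-168,200,0,0]
    - [0,0,-1.658,-168,200,0,0]
    - [0,0,-1.658,-168,200,0,0]
    - [0,0,-1.658,-168,200,0,0]
    - [0,0,-1.658,-168,200,0,0]
    - [0,0,-1.658,-168,200,0,0]
    - [0,0,-1.658,-168,200,0,0]
    - [0,0,-1.658,-168,200,0,0]
    - [0,0,-1.658,-168,200,0,0]
    - [0,0,-1.658,-168,200,0,0]
    - [0,0,-1.658,-168,200,0,0]

```text
time: 41.4
ee_pos: [0.475, -0.3032, 0.2217]
eef_rot: [0.649, 0.761, 0.0, 0.001]
ft_force: [-0.3, -0.2, -0.1]
width: 0.0437
grip_force: 0.0
```

Call:
jog_arm:
  plan:
    - [0,0,0,0,0,0,0]
    - [0,0,0,0,0,0,0]
    - [0,0,0,0,0,0,0]
    - [0,0,0,0,0,0,0]

```text
time: 41.8
ee_pos: [0.4748, -0.3029, 0.2212]
eef_rot: [0.65, 0.76, 0.0, -0.0]
ft_force: [0.4, -0.4, 0.1]
width: 0.0436
grip_force: 0.0
```

```bash
python3 - <<'E'
from h import *
where(); c=grab('wrist'); pickle.dump(c,open('w11.pkl','wb')); plates(c); grasp(c,(465,-205))
E
```

```text
t 41.8 pos [ 474.8 -302.9  221.2] psi 8.9 tilt [ 0.0001 -0.    ] w 43.6 gf 0.0 f [ 0.4 -0.4  0.1]
 slab [ 465.3 -206.4   98.5   65.1  -81.1] 5586 cl [ 465.3 -206.4   99.    65.3  -81.1]
 slab [ 580.6 -303.   114.2   56.4   40.8] 282 cl [ 579.5 -302.9  112.5   53.2   41.1]
 handle [ 478.1 -285.4   64.7   18.2  -81.2] 1011
slab [ 465.3 -206.2   99.5   65.4  -81. ] grasp [ 477.  -280.3] psi 9.0
row [-0.0, -0.0, -0.001] [22.0, 5.7, 217.7] rows>= 5
```

Call:
jog_arm:
  plan:
    - [0,0,0,22,5.7,50,0]
    - [0,0,0,22,5.7,100,0]
    - [0,0,0,22,5.7,145,0]
    - [0,0,0,22,5.7,180,0]
    - [0,0,0,22,5.7,205,0]
    - [0,0,0,22,5.7,215,0]
    - [0,0,0,22,5.7,217.5,0]
    - [0,0,0,22,5.7,217.5,0]
    - [0,0,0,22,5.7,217.5,-0.8]
    - [0,0,0,22,5.7,217.5,-0.8]
    - [0,0,0,22,5.7,217.5,-0.8]
    - [0,0,0,22,5.7,217.5,-0.8]
  squeeze: 60

```text
time: 43.05
ee_pos: [0.4774, -0.2804, 0.0042]
eef_rot: [0.649, 0.76, 0.0, 0.0]
ft_force: [1.2, 1.5, 4.2]
width: 0.0195
grip_force: 49.8
```

Call:
jog_arm:
  plan:
    - [0,0,0,0,0,0,-0.8]

```text
time: 43.15
ee_pos: [0.4774, -0.2804, 0.0042]
eef_rot: [0.649, 0.76, 0.0, 0.0]
ft_force: [-0.4, 1.7, 4.0]
width: 0.0192
grip_force: 60.0
```

Call:
jog_arm:
  plan:
    - [0,0,0,0,0,-15,-0.8]
    - [0,0,0,0,0,-40,-0.8]
    - [0,0,0,0,0,-65,-0.8]
    - [0,0,0,0,0,-75,-0.8]

```text
time: 43.55
ee_pos: [0.4777, -0.2811, 0.0813]
eef_rot: [0.65, 0.76, 0.001, 0.001]
ft_force: [-0.2, 0.2, -3.2]
width: 0.0194
grip_force: 60.0
```

```bash
python3 - <<'E'
from h import *
wuv(); go(*wp(-155,-126.5),80,-86)
E
```

```text
u,v [-184.1 -220.9]
t 43.5 pos [ 477.7 -281.1   81.3] psi 9.0 tilt [-0.0013  0.0025] w 19.4 gf 60.0 f [-0.2  0.2 -3.2]
row [0.003, -0.001, 1.658] [91.5, 37.2, 1.3] rows>= 12
```

Call:
jog_arm:
  plan:
    - [0,0,1.658,91.5,37,0,-0.8]
    - [0,0,1.658,91.5,37,0,-0.8]
    - [0,0,1.658,91.5,37,0,-0.8]
    - [0,0,1.658,91.5,37,0,-0.8]
    - [0,0,1.658,91.5,37,0,-0.8]
    - [0,0,1.658,91.5,37,0,-0.8]
    - [0,0,1.658,91.5,37,0,-0.8]
    - [0,0,1.658,91.5,37,0,-0.8]
    - [0,0,1.658,91.5,37,0,-0.8]
    - [0,0,1.658,91.5,37,0,-0.8]
    - [0,0,1.658,91.5,37,0,-0.8]
    - [0,0,1.658,91.5,37,0,-0.8]

```text
time: 44.75
ee_pos: [0.4988, -0.1839, 0.0784]
eef_rot: [0.999, 0.032, -0.001, -0.0]
ft_force: [-0.2, -1.1, -2.2]
width: 0.0193
grip_force: 60.0
```

Call:
jog_arm:
  plan:
    - [0,0,0,0,0,0,-0.8]
    - [0,0,0,0,0,0,-0.8]
    - [0,0,0,0,0,0,-0.8]

```text
time: 45.05
ee_pos: [0.4991, -0.1841, 0.0787]
eef_rot: [0.999, 0.036, -0.0, -0.0]
ft_force: [-0.1, -0.6, -2.3]
width: 0.0192
grip_force: 60.0
```

```bash
python3 - <<'E'
from h import *
wuv(); c=grab('wrist'); held(c); go(*wp(-155,-126.5),26,-86)
E
```

```text
u,v [-156.  -125.6]
t 45.0 pos [ 499.1 -184.1   78.7] psi -85.9 tilt [-0.0002 -0.0004] w 19.2 gf 60.0 f [-0.1 -0.6 -2.3]
held [ 572.1 -178.4  101.9   66.     4. ] rel tcp u,v [73.2  0.6] slope [-0.0128  0.0002] top-tcp 1.7
row [-0.0, 0.0, 0.001] [1.0, 0.9, 52.7] rows>= 2
```

Call:
jog_arm:
  plan:
    - [0,0,0,0,0.9,30,-0.8]
    - [0,0,0,0,0.9,48,-0.8]
    - [0,0,0,0,0.9,52.5,-0.8]
    - [0,0,0,0,0.9,52.5,-0.8]
    - [0,0,0,0,0.9,52.5,-0.8]
    - [0,0,0,15,0.9,52.5,-0.8]
    - [0,0,0,30,0.9,52.5,-0.8]
    - [0,0,0,40,0.9,52.5,-0.8]
    - [0,0,0,50,0.9,52.5,-0.8]
    - [0,0,0,60,0.9,52.5,-0.8]
    - [0,0,0,68,0.9,52.5,-0.8]
    - [0,0,0,68,0.9,52.5,-0.8]

```text
time: 46.3
ee_pos: [0.5681, -0.1801, 0.0262]
eef_rot: [0.999, 0.035, 0.0, 0.0]
ft_force: [0.3, 0.0, -2.6]
width: 0.019
grip_force: 60.0
```

```bash
python3 - <<'E'
from h import *
wuv()
E
```

```text
u,v [ -86.9 -126.5]
t 46.3 pos [ 568.1 -180.1   26.2] psi -86.0 tilt [0.0003 0.0003] w 19.0 gf 60.0 f [ 0.3  0.  -2.6]
```

Call:
jog_arm:
  plan:
    - [0,0,0,10,0,0,-0.8]
    - [0,0,0,20,0,0,-0.8]
    - [0,0,0,30,0,0,-0.8]
    - [0,0,0,40,0,0,-0.8]
    - [0,0,0,49,0,0,-0.8]
    - [0,0,0,55,0,0,-0.8]
    - [0,0,0,59,0,0,-0.8]
    - [0,0,0,62,0,0,-0.8]
    - [0,0,0,64,0,0,-0.8]
    - [0,0,0,66,0,0,-0.8]
    - [0,0,0,66,0,0,-0.8]

```text
time: 47.4
ee_pos: [0.6319, -0.1761, 0.0259]
eef_rot: [0.999, 0.035, -0.001, -0.0]
ft_force: [-4.3, -0.3, -2.5]
width: 0.0192
grip_force: 60.0
```

```bash
python3 - <<'E'
from h import *
wuv()
E
```

```text
u,v [ -23.  -126.9]
t 47.4 pos [ 631.9 -176.1   25.9] psi -86.0 tilt [-0.002  -0.0003] w 19.2 gf 60.0 f [-4.3 -0.3 -2.5]
```

Call:
jog_arm:
  plan:
    - [0,0,0,1.5,0,0,-0.8]
    - [0,0,0,1.5,0,0,-0.8]
    - [0,0,0,1.5,0,0,0]
    - [0,0,0,1.5,0,0,0]
    - [0,0,0,1.5,0,0,0]
    - [0,0,0,1.5,0,-20,0]
    - [0,0,0,1.5,0,-60,0]
    - [0,0,0,1.5,0,-110,0]
    - [0,0,0,1.5,0,-150,0]
    - [0,0,0,1.5,0,-195,0]

```text
time: 48.4
ee_pos: [0.6346, -0.1754, 0.2232]
eef_rot: [0.999, 0.035, 0.0, -0.0]
ft_force: [1.0, 0.1, -0.1]
width: 0.0437
grip_force: 0.0
```

Call:
jog_arm:
  plan:
    - [0,0,0,-83,-134,-40,0]
    - [0,0,0,-83,-134,-40,0]
    - [0,0,0,-83,-134,-40,0]
    - [0,0,0,-83,-134,-40,0]
    - [0,0,0,-83,-134,-40,0]
    - [0,0,0,-83,-134,-40,0]
    - [0,0,0,-83,-134,-40,0]
    - [0,0,0,-83,-134,-40,0]
    - [0,0,0,-83,-134,-40,0]

```text
time: 49.3
ee_pos: [0.5424, -0.0489, 0.2611]
eef_rot: [0.999, 0.034, -0.0, 0.0]
ft_force: [0.3, -0.1, -0.2]
width: 0.0433
grip_force: 0.0
```

```bash
python3 - <<'E'
from h import *
wuv(); c=grab('wrist'); pickle.dump(c,open('w12.pkl','wb')); save('w12.png',c['image'])
W=cloud(c)*1000; a=np.radians(4); d=W[...,:2]-np.array([646,-47.9]); u=d@[np.cos(a),np.sin(a)]; v=d@[-np.sin(a),np.cos(a)]; z=W[...,2]
dk=c['image'].max(-1)<130
for vc in (-126,-42,42,126):
    k=dk&(abs(v-vc)<22)&(z>20)&(z<34)&(u>-20)&(u<110); print(vc,k.sum(),'slab u',np.round(np.percentile(u[k],[1,99]),1) if k.sum()>20 else None, np.round(np.median(z[k]),1) if k.any() else None)
t=grab('top'); print('top'); plates(t)
E
```

```text
u,v [-103.4    6.2]
t 49.3 pos [542.4 -48.9 261.1] psi -86.1 tilt [-0.0002  0.0008] w 43.3 gf 0.0 f [ 0.3 -0.1 -0.2]
-126 4592 slab u [ -5.3 101. ] 27.0
-42 4620 slab u [  1.2 101. ] 26.9
42 4643 slab u [  1.4 101. ] 26.9
126 4665 slab u [ -0.5 100.6] 26.9
top
```

View pics/w12.png

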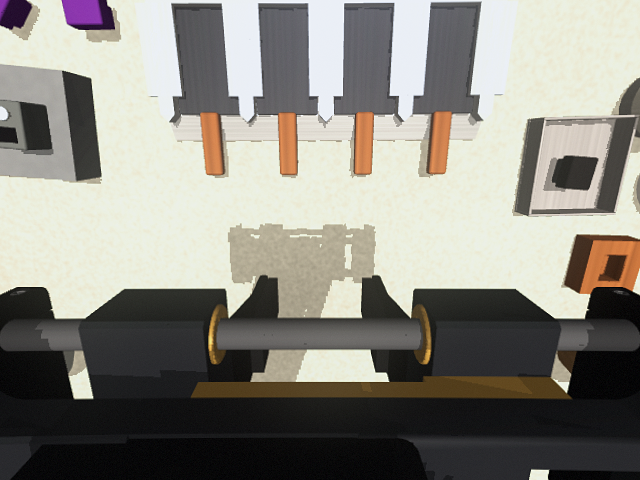

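All four plates sit fully home in the slots, with handles outward at (213,145), (288,145), (364,145) and (438,145). The stopper is in the pan at (575,172). Next is the dial.

```bash
python3 - <<'E'
from h import *
go(613.5,331.5,170,45.9)
E
```

```text
row [-0.0, 0.001, -2.303] [97.0, -374.3, 90.8] rows>= 16
```

Call:
jog_arm:
  plan:
    - [0,0,-0.144,6,-23,0,0]
    - [0,0,-0.288,12,-47,0,0]
    - [0,0,-0.432,18,-70,0,0]
    - [0,0,-0.576,24,-93,0,0]
    - [0,0,-0.72,30,-117,0,0]
    - [0,0,-0.864,36,-140,0,0]
    - [0,0,-1.008,42,-163,0,0]
    - [0,0,-1.152,48,-187,0,0]
    - [0,0,-1.296,55,-212,0,0]
    - [0,0,-1.44,61,-235,0,0]
    - [0,0,-1.584,67,-258,0,0]
    - [0,0,-1.584,67,-258,0,0]

```text
time: 50.6
ee_pos: [0.5909, 0.2181, 0.2602]
eef_rot: [0.674, 0.739, -0.0, -0.0]
ft_force: [-0.1, -0.3, -0.6]
width: 0.0436
grip_force: 0.0
```

```bash
python3 - <<'E'
from h import *
where(); go(613.5,331.5,190,45.9)
E
```

```text
t 50.6 pos [590.9 218.1 260.2] psi 5.3 tilt [ 0.0004 -0.0011] w 43.6 gf 0.0 f [-0.1 -0.3 -0.6]
row [-0.001, -0.001, -0.709] [110.8, 32.9, 70.2] rows>= 5
```

Call:
jog_arm:
  plan:
    - [0,0,-0.71,111,33,70,0]
    - [0,0,-0.71,111,33,70,0]
    - [0,0,-0.71,111,33,70,0]
    - [0,0,-0.71,111,33,70,0]
    - [0,0,-0.71,111,33,70,0]
    - [0,0,-0.71,111,33,70,0]
    - [0,0,-0.71,111,33,70,0]
    - [0,0,-0.71,111,33,70,0]
    - [0,0,-0.71,111,33,70,0]
    - [0,0,-0.71,111,33,70,0]

```text
time: 51.6
ee_pos: [0.6148, 0.3276, 0.1913]
eef_rot: [0.38, 0.925, 0.0, 0.0]
ft_force: [-0.4, 0.2, -0.2]
width: 0.0434
grip_force: 0.0
```

```bash
python3 - <<'E'
from h import *
where(); c=grab('wrist'); W=cloud(c);z=W[...,2]
k=(z>.075)&(z<.1)&(np.hypot(W[...,0]-.6135,W[...,1]-.3315)<.035)
m=comps(k,20); print([ (rect(W[a][:,:2]),a.sum()) for a in m])
go(613.5,331.5,63,45.9)
E
```

```text
t 51.6 pos [614.8 327.6 191.3] psi 45.4 tilt [0.     0.0002] w 43.4 gf 0.0 f [-0.4  0.2 -0.2]
[(array([613.1, 332.1,  40.8,  13.3, -44.3]), np.int64(855))]
row [0.0, -0.0, -0.009] [3.6, 1.7, 128.3] rows>= 3
```

Call:
jog_arm:
  plan:
    - [0,0,-0.006,4,2.2,40,0]
    - [0,0,-0.006,4,2.2,75,0]
    - [0,0,-0.006,4,2.2,105,0]
    - [0,0,-0.006,4,2.2,122,0]
    - [0,0,-0.006,4,2.2,128,0]
    - [0,0,-0.006,4,2.2,128,0]
    - [0,0,-0.006,4,2.2,128,-0.9]
    - [0,0,-0.006,4,2.2,128,-0.9]
    - [0,0,-0.006,4,2.2,128,-0.9]
    - [0,0,-0.006,4,2.2,128,-0.9]
    - [0,0,-0.006,4,2.2,128,-0.9]
    - [0,0,-0.006,4,2.2,128,-0.9]
  squeeze: 25

```text
time: 52.85
ee_pos: [0.6136, 0.332, 0.0637]
eef_rot: [0.376, 0.926, 0.0, -0.0]
ft_force: [-2.4, -0.1, 4.3]
width: 0.0138
grip_force: 25.0
```

```bash
python3 - <<'E'
from h import *
where(); go(613.3,332,63,-25.4)
E
```

```text
t 52.9 pos [613.6 332.   63.7] psi 45.8 tilt [0.0002 0.0002] w 13.8 gf 25.0 f [-2.4 -0.1  4.3]
row [0.0, -0.0, 1.242] [0.2, -0.2, 0.7] rows>= 9
```

Call:
jog_arm:
  plan:
    - [0,0,0.12,0,0,0,-0.9]
    - [0,0,0.24,0,0,0,-0.9]
    - [0,0,0.36,0,0,0,-0.9]
    - [0,0,0.48,0,0,0,-0.9]
    - [0,0,0.6,0,0,0,-0.9]
    - [0,0,0.72,0,0,0,-0.9]
    - [0,0,0.84,0,0,0,-0.9]
    - [0,0,0.96,0,0,0,-0.9]
    - [0,0,1.08,0,0,0,-0.9]
    - [0,0,1.18,0,0,0,-0.9]
    - [0,0,1.242,0,0,0,-0.9]
    - [0,0,1.242,0,0,0,-0.9]

```text
time: 54.05
ee_pos: [0.6148, 0.3322, 0.0637]
eef_rot: [0.846, 0.534, 0.001, 0.001]
ft_force: [5.6, 1.2, 0.3]
width: 0.014
grip_force: 25.0
```

Call:
jog_arm:
  plan:
    - [0,0,0,0,0,0,-0.9]
    - [0,0,0,0,0,0,-0.9]
    - [0,0,0,0,0,0,-0.9]

```text
time: 54.35
ee_pos: [0.6149, 0.3322, 0.0637]
eef_rot: [0.845, 0.535, 0.001, 0.001]
ft_force: [5.9, 0.9, -0.8]
width: 0.0138
grip_force: 25.0
```

```bash
python3 - <<'E'
from h import *
where()
E
```

```text
t 54.4 pos [614.9 332.2  63.7] psi -25.3 tilt [0.0018 0.0024] w 13.8 gf 25.0 f [ 5.9  0.9 -0.8]
```

Turned to ψ = -25.3°. I'll release, rise, step back and check.

Call:
jog_arm:
  plan:
    - [0,0,0,0,0,0,0]
    - [0,0,0,0,0,0,0]
    - [0,0,0,0,0,0,0]
    - [0,0,0,0,0,0,0]
    - [0,0,0,0,0,-20,0]
    - [0,0,0,0,0,-60,0]
    - [0,0,0,0,0,-110,0]
    - [0,0,0,0,0,-150,0]
    - [0,0,0,0,0,-180,0]
    - [0,0,0,-30,0,-190,0]
    - [0,0,0,-30,0,-190,0]
    - [0,0,0,-30,0,-190,0]

```text
time: 55.55
ee_pos: [0.6006, 0.3047, 0.2537]
eef_rot: [0.845, 0.534, 0.0, -0.0]
ft_force: [-0.4, 0.8, -0.4]
width: 0.0436
grip_force: 0.0
```

Call:
jog_arm:
  plan:
    - [0,0,0,0,0,0,0]
    - [0,0,0,0,0,0,0]
    - [0,0,0,0,0,0,0]

```text
time: 55.85
ee_pos: [0.6005, 0.3054, 0.2526]
eef_rot: [0.845, 0.535, -0.0, 0.0]
ft_force: [0.6, -0.6, -0.8]
width: 0.0439
grip_force: 0.0
```

```bash
python3 - <<'E'
from h import *
where(); c=grab('wrist'); W=cloud(c);z=W[...,2]
r0=np.hypot(W[...,0]-.6135,W[...,1]-.332)
m=max(comps((z>.075)&(z<.1)&(r0<.035),20),key=lambda m:m.sum()); b=rect(W[m][:,:2]); print('bar',b)
s=(c['image'].min(-1)>200)&(z>.047)&(z<.06)&(r0>.031)&(r0<.043)
for a in comps(s,8):
    q=W[a][:,:2].mean(0)*1000; print('stud?',q.round(1),a.sum(),'dir',np.degrees(np.arctan2(q[1]-b[1],q[0]-b[0])).round(1))
save('w13.png',c['image'])
t=grab('top'); W=cloud(t)*1000; d=W[...,:2]-np.array([646,-47.9]); a=np.radians(4); u=d@[np.cos(a),np.sin(a)]; v=d@[-np.sin(a),np.cos(a)]; z=W[...,2]
for vc in (-126,-42,42,126):
    k=(abs(v-vc)<16)&(t['image'].max(-1)<75)&(u>-20)&(u<110); h=(abs(v-vc)<30)&(u>-80)&(u<-15)&(z>22)
    print(vc,k.sum(),np.round(np.percentile(u[k],[2,98]),1),'handle min u',np.round(np.percentile(u[h],2),1) if h.any() else None)
E
```

```text
t 55.9 pos [600.5 305.4 252.6] psi -25.3 tilt [-0.0008 -0.0003] w 43.9 gf 0.0 f [ 0.6 -0.6 -0.8]
bar [614.  332.1  41.   13.8  64.9]
stud? [627.6 350.7] 210 dir 53.9
-126 410 [-1.9 99. ] handle min u -64.5
-42 412 [ 0.5 98.7] handle min u -65.4
42 414 [ 1.  97.8] handle min u -65.9
126 414 [ 0.7 98. ] handle min u -65.5
```

View pics/w13.png

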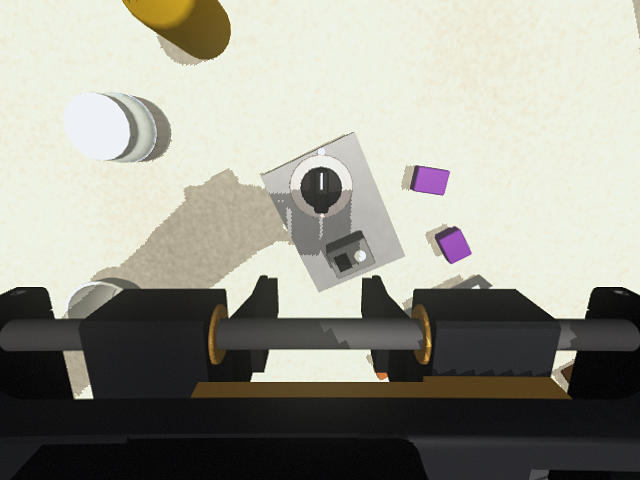

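The pointer line at (321,181) faces the white stud at (321,152). The bar lies at 64.9° against a wanted 64.6°. The timer is seated and all four plates are still home, so I'm handing in.

```bash
python3 -c "
from bench import order
print(order.close_job())"
```

```text
the job is handed in; nothing more can be done
None
```

The job is handed in at 56 s of robot time: stopper in the pan, timer fully plugged in, all four plates home with handles outward, and the dial turned last to face the stud.

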